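Gauge the tube couplers and kit the good one

TASK

Try both tube couplers, one after the other, in the ring gauge on its sloping stand: slide the spigot down into the bore, without forcing it, until its nose shows out of the far side or it stops at the mouth. Draw it out again and put it away before you take the other one: a coupler that slides through goes into the coupler cut-out of the foam tray, lying fully home with its spigot in the narrow part, and one that will not go in goes into the red bin. Leave everything else on the table where it is.

Things in the scene. Friction and masses are not known exactly. Their poses are not given: they have to be found in the camera images.
- coupler_a: Tube coupler, 140 mm long, 0.45 kg: heavy octagonal brass hub 45 mm long, 40 mm across flats (two flats upright, good to pinch), and a copper tube spigot 95 mm long, nominally 30 mm across but perhaps swaged too large (36 mm); known only by trying it. Origin on the axis at mid hub, 20 mm above what the hub lies on; +x along the axis to the nose, z up as it lies.
- coupler_b: The second one, alike at a glance. Tube coupler, 140 mm long, 0.45 kg: heavy octagonal brass hub 45 mm long, 40 mm across flats (two flats upright, good to pinch), and a copper tube spigot 95 mm long, nominally 30 mm across but perhaps swaged too large (36 mm); known only by trying it. Origin on the axis at mid hub, 20 mm above what the hub lies on; +x along the axis to the nose, z up as it lies.
- coupler_a_nose (a point): centre of the spigot's nose end of coupler_a, 117.5 mm along +x from its origin; the last 4 mm of the spigot are bevelled. The spigot lies level, clear of the table
- coupler_b_nose (a point): centre of the spigot's nose end of coupler_b, 117.5 mm along +x from its origin
- gauge_ring: Go ring gauge: thick steel ring with a green band, 62 mm outside, 40 mm long, plain through bore 33 mm, clamped on a fixed grey stand; the bore slopes down 30 degrees. Origin at the centre of the upper mouth, 150 mm above the table; +x along the bore the way a spigot slides in (down the slope), y level, z leaning up. Far mouth at x = 40 mm, 30 mm free beyond it
- gauge_stand: the ring gauge's stand: base plate 150 by 110 by 12 mm fixed to the table, with a post under the ring. Origin at the centre of its underside, x along the bore's heading seen from above, z up
- tray: Fixed black kit tray, 240 (x) by 290 mm (y), rim 56 mm high, dark foam top at 52 mm, yellow cut-out floors at 28 mm. Origin at the centre of its underside. The empty coupler cut-out runs along y: hub pocket 47 mm wide, 55 mm along y, with finger reliefs (104 mm across x, 36 mm along y), and from it towards -y a slot 34 mm wide for the spigot
- tray_seat (a point): where the origin of a fully seated coupler lies: over the middle of the hub pocket, 48 mm above the table; its +x must point along the tray's -y. The slot ends 122.5 mm from here. The tray's other cut-outs (spanner, two sockets, an empty square one) are not for couplers
- red_bin: red open stacking bin for rejects, fixed, 140 mm (x) by 185 mm (y), walls and floor 4 mm thick, 65 mm high at the back (+x) and the sides and 42 mm at the front. Origin at the centre of its underside, z up. Red and blue bin may have changed places
- blue_bin: blue bin of the same size and shape, not for the couplers; origin likewise
- spanner: 200 mm steel spanner lying in its tray cut-out; origin at mid length on its underside
- socket_small: steel socket, 36 mm across and 30 mm high, upright in its tray cut-out; origin at the centre of its underside
- socket_large: second steel socket, 36 mm across and 30 mm high, upright in its tray cut-out; origin at the centre of its underside
- elbow: copper 90 degree elbow, 32 mm tube, legs 45 mm, lying on the table; origin under its corner, legs along its +x and +y
- flange: round brass flange 72 mm across and 28 mm high, lying on the table; origin at the centre of its underside
- screwdriver: 200 mm screwdriver with an orange handle, 26 mm high; origin under its middle, +x to the tip
- tumbler: green drinking tumbler, 76 mm across and 170 mm high, standing; origin at the centre of its underside
- tape_measure: yellow tape measure, 72 by 36 by 62 mm; origin at the centre of its underside
Mind the look-alikes: they are no part of the job. Leave any pink look-alike of the coupler_a alone.

How it is judged:
On the way, in this order (a step that is already met when the one before it is completed fails the run):
1. one coupler is tried in the ring gauge: in line with the bore, its nose is out of the far side or it is stopped at the mouth and pressing lightly (((y of coupler_a_nose in the frame of gauge_ring between -0.006 and 0.006 m and z of coupler_a_nose in the frame of gauge_ring between -0.006 and 0.006 m and angle between the x axis of coupler_a and the x axis of gauge_ring, either way round below 0.15 rad and (x of coupler_a_nose in the frame of gauge_ring above 0.046 m or (x of coupler_a_nose in the frame of gauge_ring between -0.006 and 0.008 m and contact force between coupler_a and gauge_ring above 1 N))) or (y of coupler_b_nose in the frame of gauge_ring between -0.006 and 0.006 m and z of coupler_b_nose in the frame of gauge_ring between -0.006 and 0.006 m and angle between the x axis of coupler_b and the x axis of gauge_ring, either way round below 0.15 rad and (x of coupler_b_nose in the frame of gauge_ring above 0.046 m or (x of coupler_b_nose in the frame of gauge_ring between -0.006 and 0.008 m and contact force between coupler_b and gauge_ring above 1 N))))), for 0.05 s.
2. that coupler is put away in the foam cut-out or the red bin and the other one is tried in the gauge ((((y of coupler_a_nose in the frame of gauge_ring between -0.006 and 0.006 m and z of coupler_a_nose in the frame of gauge_ring between -0.006 and 0.006 m and angle between the x axis of coupler_a and the x axis of gauge_ring, either way round below 0.15 rad and (x of coupler_a_nose in the frame of gauge_ring above 0.046 m or (x of coupler_a_nose in the frame of gauge_ring between -0.006 and 0.008 m and contact force between coupler_a and gauge_ring above 1 N))) and ((horizontal distance between coupler_b and tray_seat below 0.009 m and z of coupler_b in the frame of tray_seat between -0.004 and 0.005 m and angle between the x axis of coupler_b and the y axis of tray, either way round below 0.1 rad and distance between coupler_b_nose and tray_seat above 0.1 m and y of coupler_b_nose in the frame of tray_seat below -0.1 m and z of coupler_b_nose in the frame of tray_seat between -0.008 and 0.006 m and linear speed of coupler_b below 0.02 m/s) or (x of coupler_b in the frame of red_bin between -0.067 and 0.067 m and y of coupler_b in the frame of red_bin between -0.0905 and 0.0905 m and z of coupler_b in the frame of red_bin between 0.004 and 0.06 m and x of coupler_b_nose in the frame of red_bin between -0.067 and 0.067 m and y of coupler_b_nose in the frame of red_bin between -0.0905 and 0.0905 m and z of coupler_b_nose in the frame of red_bin between 0.004 and 0.06 m and linear speed of coupler_b below 0.02 m/s))) or ((y of coupler_b_nose in the frame of gauge_ring between -0.006 and 0.006 m and z of coupler_b_nose in the frame of gauge_ring between -0.006 and 0.006 m and angle between the x axis of coupler_b and the x axis of gauge_ring, either way round below 0.15 rad and (x of coupler_b_nose in the frame of gauge_ring above 0.046 m or (x of coupler_b_nose in the frame of gauge_ring between -0.006 and 0.008 m and contact force between coupler_b and gauge_ring above 1 N))) and ((horizontal distance between coupler_a and tray_seat below 0.009 m and z of coupler_a in the frame of tray_seat between -0.004 and 0.005 m and angle between the x axis of coupler_a and the y axis of tray, either way round below 0.1 rad and distance between coupler_a_nose and tray_seat above 0.1 m and y of coupler_a_nose in the frame of tray_seat below -0.1 m and z of coupler_a_nose in the frame of tray_seat between -0.008 and 0.006 m and linear speed of coupler_a below 0.02 m/s) or (x of coupler_a in the frame of red_bin between -0.067 and 0.067 m and y of coupler_a in the frame of red_bin between -0.0905 and 0.0905 m and z of coupler_a in the frame of red_bin between 0.004 and 0.06 m and x of coupler_a_nose in the frame of red_bin between -0.067 and 0.067 m and y of coupler_a_nose in the frame of red_bin between -0.0905 and 0.0905 m and z of coupler_a_nose in the frame of red_bin between 0.004 and 0.06 m and linear speed of coupler_a below 0.02 m/s))))), for 0.05 s.
At the end, for the whole second after the job is handed in: The coupler that fits the gauge lies fully home in the foam cut-out, whose slot the oversize one cannot enter: origin within 9 mm sideways and 5 mm in height of the seat point, spigot along the slot. The other lies with its hub and its nose inside the red bin. Both are at rest ((((horizontal distance between coupler_a and tray_seat below 0.009 m and z of coupler_a in the frame of tray_seat between -0.004 and 0.005 m and angle between the x axis of coupler_a and the y axis of tray, either way round below 0.1 rad and distance between coupler_a_nose and tray_seat above 0.1 m and y of coupler_a_nose in the frame of tray_seat below -0.1 m and z of coupler_a_nose in the frame of tray_seat between -0.008 and 0.006 m and linear speed of coupler_a below 0.02 m/s) and (x of coupler_b in the frame of red_bin between -0.067 and 0.067 m and y of coupler_b in the frame of red_bin between -0.0905 and 0.0905 m and z of coupler_b in the frame of red_bin between 0.004 and 0.06 m and x of coupler_b_nose in the frame of red_bin between -0.067 and 0.067 m and y of coupler_b_nose in the frame of red_bin between -0.0905 and 0.0905 m and z of coupler_b_nose in the frame of red_bin between 0.004 and 0.06 m and linear speed of coupler_b below 0.02 m/s)) or ((horizontal distance between coupler_b and tray_seat below 0.009 m and z of coupler_b in the frame of tray_seat between -0.004 and 0.005 m and angle between the x axis of coupler_b and the y axis of tray, either way round below 0.1 rad and distance between coupler_b_nose and tray_seat above 0.1 m and y of coupler_b_nose in the frame of tray_seat below -0.1 m and z of coupler_b_nose in the frame of tray_seat between -0.008 and 0.006 m and linear speed of coupler_b below 0.02 m/s) and (x of coupler_a in the frame of red_bin between -0.067 and 0.067 m and y of coupler_a in the frame of red_bin between -0.0905 and 0.0905 m and z of coupler_a in the frame of red_bin between 0.004 and 0.06 m and x of coupler_a_nose in the frame of red_bin between -0.067 and 0.067 m and y of coupler_a_nose in the frame of red_bin between -0.0905 and 0.0905 m and z of coupler_a_nose in the frame of red_bin between 0.004 and 0.06 m and linear speed of coupler_a below 0.02 m/s)))); the robot touches nothing.
It fails at once if a coupler is forced at the gauge (more than 60 N) (contact force between any of coupler_a, coupler_b and gauge_ring above 60 N).
It fails at once if another thing is pushed more than 25 mm from its place (distance of any of spanner, socket_small, socket_large, elbow, flange, screwdriver, tumbler, tape_measure from where it was at the start of the episode above 0.025 m).
It also fails if it takes over 64 s, if anything falls off the work surface, if the arm or the gripper's body presses on something with over 40 N, if the wrist force passes 120 N, or if a joint passes its speed limit or range.

ROBOT

A 6-joint arm with a two-finger parallel gripper is mounted at the origin on the work surface. World frame = base frame: x ahead of the robot, y to its left, z up, the work surface at z = 0. Lengths are in m, angles in rad, forces in N, time in s.
With the tool pointing down it reaches from about 0.425 to 0.95 m from the base axis. Payload 3.5 kg.
Tool frame: the origin (TCP) lies midway between the tips of the shut fingers; the grasp point (between the pads) lies 19 mm behind it; z points along the fingers, y is the line along which they close (so a half turn about z gives the same grasp; the last joint's range is limited). The gripper opens to 85 mm and grips with 20 to 120 N. Pads are 22 mm wide; open, the fingers measure 114 mm over their backs; the gripper's body (76 mm by 85 mm) begins 54 mm behind the grasp point. The pads swing forward as they close: fully open they stand 13 mm farther back than shut.
Start: joints at [1.024, 0.286, 1.577, -0, 1.279, -0.15], TCP at [0.261, 0.623, 0.231] pointing down, gripper open.
Joint ranges: [-2.77, 2.77], [-0.9, 2.22], [0.21, 2.48], [-1.53, 4.67], [0.24, 2.81], [-2.84, 2.84]. Speed limits (rad/s): [2.79, 2.79, 3.14, 3.14, 3.14, 3.14].

INTERFACE

Orientations are given as a 3x3 rotation matrix whose columns are the frame's x, y, z axes.
In Python, from workcell import bot, optics, workorder gives the robot as it stands.
- The arm moves only by the tool arm_command, never from a script. Its argument "increments" is a list of rows, each an object of numbers: "ax", "ay", "az": the turn, a rotation vector about the tool's x, y, z in degrees; "x", "y", "z": the shift along the tool's x, y, z in cm; "gripper": the opening in per cent of the stroke, from 0 (shut) to 100 (fully open). A call has 1 to 20 rows; each row is the pose to reach, as a shift and turn from the pose commanded when the call began, along the tool's axes at that moment; what a row does not reach only later rows make up. A row lasts 1/12 s, in which the tool goes at most 41.7 mm and 7.16 degrees, less where a joint would pass 70% of its speed; a pose out of reach is approached as far as the arm can. A call with a gripper value outside its range is refused whole. The fingers move at their own pace and stop on an object; "squeeze" is the grip in N (left out, the last holds). Time passes only in rows, so rows that repeat a pose let the fingers close. It gives the time, the measured TCP pose, the force, the opening and the grip force at its end, in the units of the state.
- bot.read_state(): the state, without advancing time (a new reading comes with each control period).
- optics.get_image(name): name is "scene" or "side" or "wrist"; returns a dict with "img" (480x640x3 uint8, blue, green, red), "fx", "fy", "cx", "cy" (pixels), "k1" (the pictures are not rectified: a ray, as slopes to the right and down, at radius r is drawn at 1 + k1 r^2 times it, then the intrinsics apply), "R" (3x3) and "t" (3): a world point X has camera coordinates R X + t. Camera axes: x right, y down, z forward; pixel columns grow to the right and rows downward; lengths in m; the calibration is good to about 2 mm. A picture is of the moment at which its call begins. There is no depth.
- workorder.hand_in(): hands the job in; it is judged then, once.
The state is a dict: "clock": time; "qpos": joint angles; "qvel": joint speeds; "joint_torque": joint torques, N m; "tool_pos": TCP position; "tcp_rot": TCP orientation; "ft_force": force on the tool from outside, world axes, zero at the start; "ft_torque": the same for the moment, N m; "finger_gap": finger opening in m; "grasp_force": force on a finger pad.
Only numpy, scipy, OpenCV 4.12 (cv2) and the standard library are available. Lean on these libraries where they do the work, as an engineer would, in place of code of your own. Each camera call takes 0.05 s, during which the arm holds its last target. There are 200 camera calls.

## Working session

There is one attempt and no reset: what is moved stays moved. The work goes in short steps, Python scripts to look and compute and a tool call to move; the robot and the scene stay as the last step left them, time stands still between calls to the robot, and variables do not carry over. Pictures are saved under pics/ and viewed, at most 10 in all, crops included, and the job is handed in when it is done.

Besides the shell and the picture viewer there is one more tool, called after "Request:" as a command line: name --argument value ..., lists and objects as JSON in quotes. arm_command: Moves the arm, as the interface text tells. Its arguments: {"type":"object","properties":{"increments":{"type":"array"},"squeeze":{"type":"number"}},"required":["increments"]}

```bash
mkdir -p pics; ls
python3 - <<'E'
from workcell import bot, optics, workorder
import cv2,pickle
d={}
for n in ("scene","side","wrist"):
    i=optics.get_image(n); d[n]=i
    cv2.imwrite(f"pics/{n}0.png",i["img"])
    print(n,i["fx"],i["cx"],i["cy"],i["k1"],i["R"],i["t"])
pickle.dump(d,open("d0.pkl","wb"))
s=bot.read_state();print(s)
E
```

```text
pics
scene 550.2798660600258 317.21217950357396 242.0971158373558 -0.1536274835046695 [[-0.50669833  0.86205857 -0.01057488]
 [ 0.73366615  0.42472557 -0.53041698]
 [-0.45275908 -0.27651983 -0.84767093]] [ 0.24348153 -0.29264841  1.54958144]
side 481.0608491511065 321.5756494450018 244.38392186648872 -0.0850731972352589 [[ 0.99231449 -0.12297203 -0.01377774]
 [-0.07377558 -0.49855716 -0.86371171]
 [ 0.09934339  0.85809011 -0.50379783]] [-0.48046902  0.12931167  1.08218839]
wrist 345.04878829698833 321.08999535136735 242.1752781077411 -0.06139118449297647 [[ 0.38660419  0.92224411 -0.00172922]
 [ 0.88876228 -0.37206667  0.26770878]
 [ 0.24624946 -0.1050342  -0.96349832]] [-0.67305892 -0.03515151  0.37841869]
{'clock': 0.15, 'qpos': array([ 1.02400268e+00,  2.86982855e-01,  1.57784823e+00,  1.76240806e-05,
        1.27858260e+00, -1.49985373e-01]), 'qvel': array([-4.78473472e-04,  3.95104369e-04, -3.99601524e-03, -9.33341461e-05,
       -8.08066970e-04,  1.93394362e-03]), 'joint_torque': array([ 3.67916546e-04, -4.06604111e+01, -2.93141216e+01, -2.16448038e-04,
        3.97986558e-03, -2.29653523e-05]), 'tool_pos': array([0.26056386, 0.62212938, 0.23024707]), 'tcp_rot': array([[-9.22297109e-01,  3.86480425e-01, -9.61258494e-04],
       [ 3.86481513e-01,  9.22295857e-01, -1.54673452e-03],
       [ 2.88782114e-04, -1.79805741e-03, -9.99998342e-01]]), 'ft_force': array([-0.06759048,  0.96729307,  0.98144799]), 'ft_torque': array([ 0.04014758,  0.01562521, -0.02928646]), 'grasp_force': 0.0, 'finger_gap': 0.08518066791077504}
```

View pics/scene0.png

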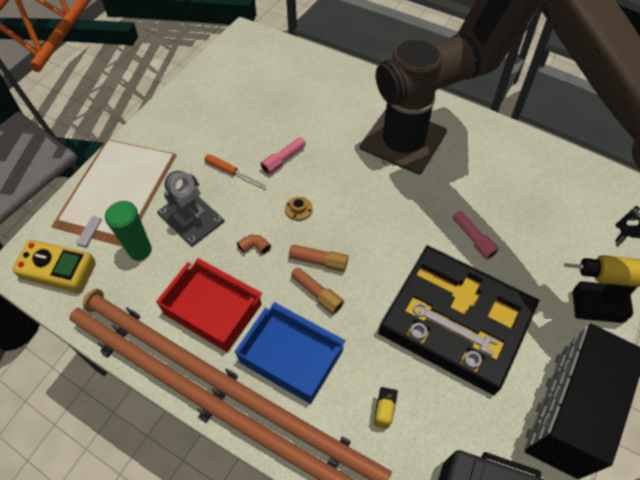

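View pics/side0.png

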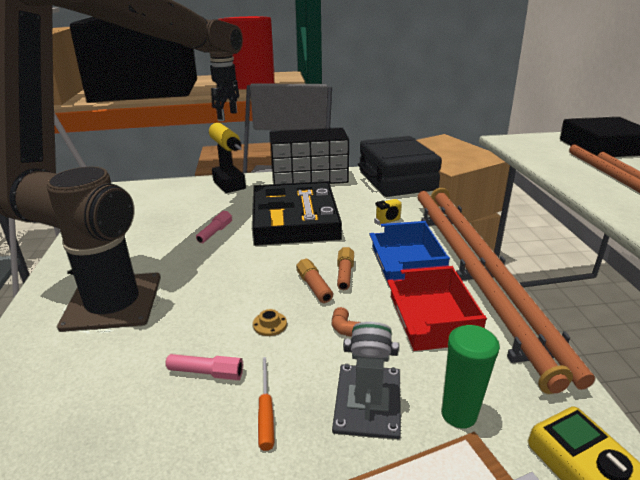

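The scene view shows the couplers near (318,257) and (318,290), the gauge at (182,190), the red bin at (210,300) and the tray at (460,318). In the side view the couplers are at (315,280) and (345,268), and the gauge at (370,345). I'll zoom in to pick points.

Run:
```python
import pickle,cv2,numpy as np
d=pickle.load(open("d0.pkl","rb"))
def crop(n,x,y,w,h,s,W,H):
    c=cv2.resize(d[n]["img"][y:y+h,x:x+w],None,fx=s,fy=s,interpolation=cv2.INTER_CUBIC)
    for i in range(0,w,10):
        cv2.line(c,(i*s,0),(i*s,6 if (x+i)%50 else 18),(255,0,255),1)
        if (x+i)%20==0: cv2.putText(c,str(x+i),(i*s,28),0,.35,(0,0,255),1)
    for j in range(0,h,10):
        cv2.line(c,(0,j*s),(6,j*s),(255,0,255),1)
        if (y+j)%20==0: cv2.putText(c,str(y+j),(8,j*s+4),0,.35,(0,0,255),1)
    return c
a=crop("scene",150,160,80,90,5,0,0); b=crop("scene",280,235,80,90,5,0,0)
cv2.imwrite("pics/c1.png",np.hstack([a,b]))
a=crop("side",325,310,90,130,4,0,0); b=crop("side",290,240,100,130,4,0,0)
cv2.imwrite("pics/c2.png",np.hstack([a,b]))
a=crop("scene",370,240,180,150,4,0,0)
cv2.imwrite("pics/c3.png",a)
```

```text
(no output)
```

View pics/c1.png

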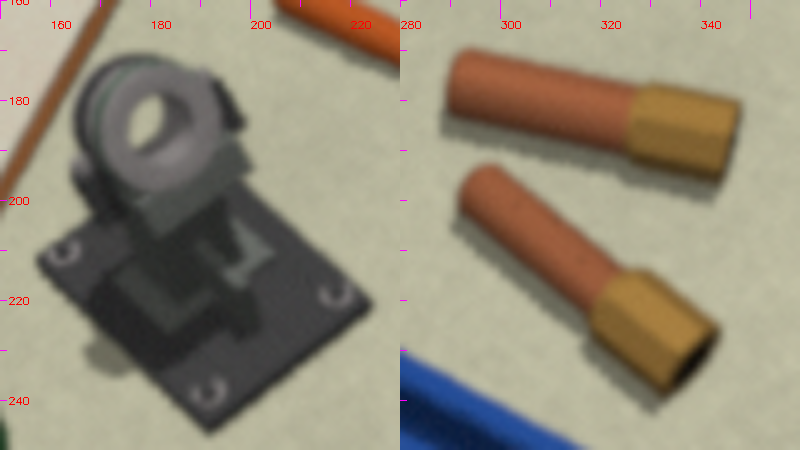

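View pics/c2.png

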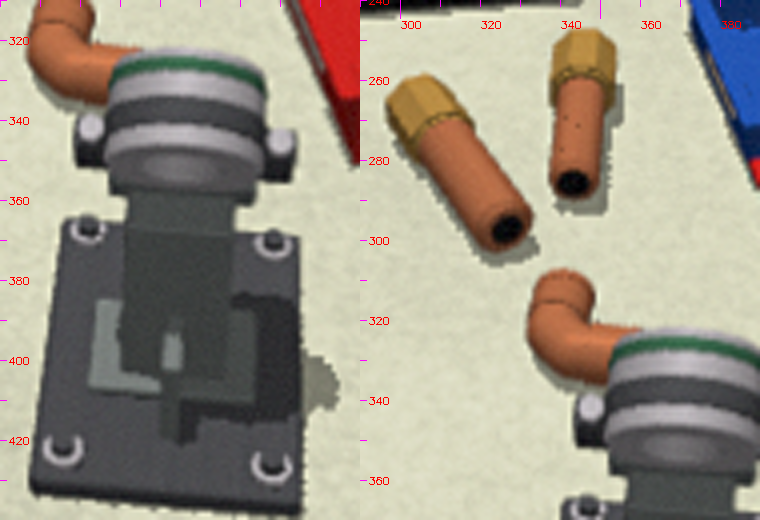

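View pics/c3.png

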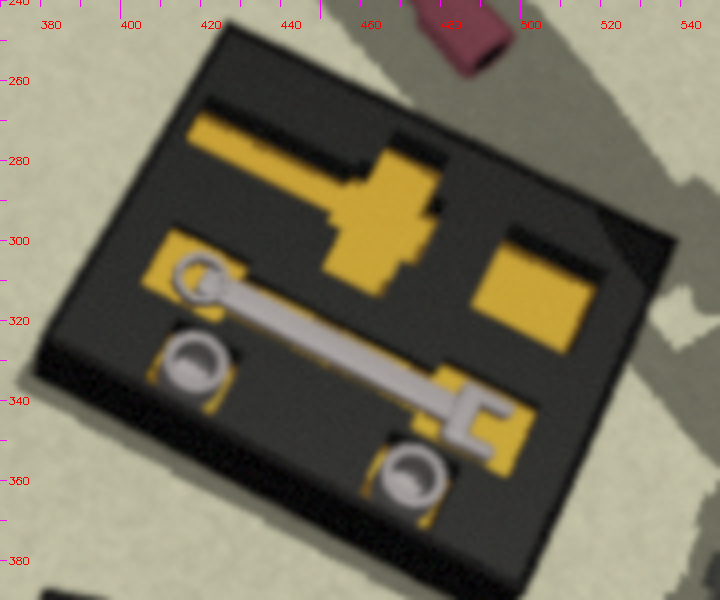

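The crops show the upper-mouth annulus centre at scene (182,185.5), and the stand plate corners in both views. In the side view both couplers have their noses towards the camera. The coupler cut-out is at scene (440,290), with its slot running left. I'll fit silhouettes in both views.

```bash
cat > h.py <<'E'
import numpy as np,cv2,pickle
from scipy.optimize import minimize,least_squares
def proj(c,X):
    X=np.atleast_2d(X); P=X@np.array(c["R"]).T+c["t"]; s=P[:,:2]/P[:,2:]
    s=s*(1+c["k1"]*(s**2).sum(1,keepdims=True))
    return s*[c["fx"],c["fy"]]+[c["cx"],c["cy"]]
def ray(c,uv,z):
    f=lambda p:proj(c,[p[0],p[1],z])[0]-uv
    return least_squares(f,[.5,0.]).x
def rz(a): return np.array([[np.cos(a),-np.sin(a),0],[np.sin(a),np.cos(a),0],[0,0,1]])
def poly(shape,pts,hull=True):
    m=np.zeros(shape,np.uint8)
    p=cv2.convexHull(pts.astype(np.float32))[:,0] if hull else pts
    cv2.fillPoly(m,[np.round(p*4*16).astype(np.int32)],255,shift=4); return m
def render(c,groups):
    m=np.zeros((1920,2560),np.uint8)
    for g in groups: m|=poly(m.shape,proj(c,g))
    return cv2.resize(m,(640,480),interpolation=cv2.INTER_AREA)/255.
def hsv(c): return cv2.cvtColor(c["img"],cv2.COLOR_BGR2HSV).astype(int)
def comp(mask,seed):
    n,l=cv2.connectedComponents(mask.astype(np.uint8)); return (l==l[seed[1],seed[0]]).astype(float)
def fit(obs,model,p0,step):
    def cost(p): return sum(np.abs(cv2.GaussianBlur(render_m(c,model,p)-m,(0,0),1.0)).sum() for c,m in obs)
    p0=np.array(p0,float); S=np.vstack([p0]+[p0+np.eye(len(p0))[i]*step[i] for i in range(len(p0))])
    r=minimize(cost,p0,method="Nelder-Mead",options=dict(initial_simplex=S,xatol=1e-4,fatol=.05,maxiter=300)); return r.x,r.fun,sum(m.sum() for c,m in obs)
def render_m(c,model,p):
    g=model(p); return render(c,g) if isinstance(g,list) else g(c)
def oct_pts(x,af):
    R=af/2/np.cos(np.pi/8); a=np.pi/8+np.arange(8)*np.pi/4
    return np.c_[np.full(8,x),R*np.cos(a),R*np.sin(a)]
def circ(x,r,n=24):
    a=np.arange(n)*2*np.pi/n; return np.c_[np.full(n,x),r*np.cos(a),r*np.sin(a)]
def coupler(p):
    T=lambda X:X@rz(p[2]).T+[p[0],p[1],.02]
    return [T(np.vstack([oct_pts(-.0225,.04),oct_pts(.0225,.04)])),T(np.vstack([circ(.0225,p[3]),circ(.1135,p[3]),circ(.1175,p[3]-.002)]))]
def cutout(p):
    def at(c):
        def lay(z):
            T=lambda x0,x1,y0,y1:np.array([[x0,y0,z],[x1,y0,z],[x1,y1,z],[x0,y1,z]])@rz(p[2]).T+[p[0],p[1],0]
            return render(c,[T(-.0235,.0235,-.0275,.0275),T(-.052,.052,-.018,.018),T(-.017,.017,-.1225,0)])
        return lay(.028)*lay(.052)
    return at
def binm(p):
    return [np.array([[x,y,z] for x in(-.07,.07) for y in(-.0925,.0925) for z in (0,.065 if x>0 else .042)])@rz(p[2]).T+[p[0],p[1],0]]
E
cat > fit0.py <<'E'
from h import *
d=pickle.load(open("d0.pkl","rb")); S,D=d["scene"],d["side"]
H,G=hsv(S),hsv(D)
cop=lambda h:(h[...,0]>=3)&(h[...,0]<=24)&(h[...,1]>110)
for n,s,g in(("up",(310,254),(315,285)),("low",(310,284),(344,275))):
    obs=[(S,comp(cop(H),s)),(D,comp(cop(G),g))]
    print([o[1].sum() for o in obs])
    a=ray(S,s,.02); b=ray(S,(334,262) if n=="up" else (330,298),.02); y=np.arctan2(*(a-b)[::-1])
    print(n,fit(obs,coupler,[*b,y,.0155],[.01,.01,.1,.001]))
yl=lambda h:(h[...,0]>=18)&(h[...,0]<=32)&(h[...,1]>120)&(h[...,2]>60)
m=comp(yl(H),(464,290)); b=ray(S,(464,292),.03); e=ray(S,(420,272),.03)
print("seat",m.sum(),fit([(S,m)],cutout,[*b,np.arctan2(*(b-e)[::-1])-np.pi/2],[.01,.01,.1]))
rd=lambda h:((h[...,0]<=4)|(h[...,0]>=174))&(h[...,1]>130)
m=comp(rd(H),(210,305)); m2=comp(rd(G),(430,300)); b=ray(S,(210,305),.02)
print("red",m.sum(),m2.sum(),fit([(S,m),(D,m2)],binm,[*b,0],[.01,.01,.1]))
# stand
C=np.array([[-.075,-.055],[-.075,.055],[.075,.055],[.075,-.055]])
pS=[(224.4,220.6),(191.8,246.0),(157.4,212.4)]; pD=[(341,364.8),(399.8,369.2),(399.8,435),(333,430)]
uS=[ray(S,p,.012) for p in pS]; uD=[ray(D,p,.012) for p in pD]
print(np.round(uS,4),np.round(uD,4))
print("ring",ray(S,(182.1,185.4),.15))
E
python3 fit0.py
```

```text
[np.float64(818.0), np.float64(705.0)]
up (array([ 0.45421204,  0.0368952 , -1.30039497,  0.01563731]), np.float64(177.75938478880488), np.float64(1523.0))
[np.float64(768.0), np.float64(512.0)]
low (array([ 0.55402827,  0.07605334, -1.7826154 ,  0.0140964 ]), np.float64(210.2000377881434), np.float64(1280.0))
seat 1093.0 (array([ 0.39456981,  0.34368971, -0.01175268]), np.float64(113.18063297375696), np.float64(1093.0))
red 5561.0 5269.0 (array([ 7.00397469e-01, -1.56286546e-01,  3.23153249e-04]), np.float64(1393.8797488301188), np.float64(10830.0))
[[ 0.4887 -0.2688]
 [ 0.5916 -0.2952]
 [ 0.5555 -0.437 ]] [[ 0.4859 -0.2798]
 [ 0.5905 -0.3063]
 [ 0.5534 -0.4471]
 [ 0.4504 -0.4226]]
ring [ 0.52334297 -0.34166041]
```

```bash
cat > mv.py <<'E'
import numpy as np,sys
from scipy.spatial.transform import Rotation as Ro
from workcell import bot
def tool(yaw,pitch=0):
    # coupler heading yaw (rad), pitched down by pitch; tool x=-c, z perpendicular downwards
    h=np.array([np.cos(yaw),np.sin(yaw),0]);k=np.array([0,0,1.])
    c=np.cos(pitch)*h-np.sin(pitch)*k; z=-(np.cos(pitch)*k+np.sin(pitch)*h)
    return np.c_[-c,np.cross(z,-c),z]
def inc(p,R,base=None):
    s=bot.read_state(); P,Q=(s["tool_pos"],s["tcp_rot"]) if base is None else base
    d=Q.T@(np.array(p)-P)*100; a=Ro.from_matrix(Q.T@R).as_rotvec(degrees=True)
    print("x %.2f y %.2f z %.2f ax %.2f ay %.2f az %.2f"%(*d,*a)," rows",int(np.ceil(max(np.linalg.norm(d)/4.17,np.linalg.norm(a)/7.16))))
def st():
    s=bot.read_state(); print("t %.2f"%s["clock"],"pos",s["tool_pos"].round(4),"F",s["ft_force"].round(2),"T",s["ft_torque"].round(2),"gap %.4f grip %.1f"%(s["finger_gap"],s["grasp_force"]),"q",s["qpos"].round(2)); return s
E
python3 -c "
from mv import *
inc([.554,.076,.15],tool(-1.783))"
cat > f2.py <<'E'
from h import *
exec(open("fit0.py").read().split("yl=")[0].split("for n")[0])
for s,g,p in(((310,254),(315,285),[.454,.037,-1.30,.0156]),((310,284),(344,275),[.554,.076,-1.78,.015])):
    print(fit([(S,comp(cop(H),s))],coupler,p,[.01,.01,.1,.001])[:2],fit([(D,comp(cop(G),g))],coupler,p,[.01,.01,.1,.001])[:2])
E
python3 f2.py
```

```text
x -48.17 y -39.01 z 8.08 ax -0.10 ay 0.06 az 79.42  rows 15
(array([ 0.45332841,  0.03816478, -1.29577389,  0.01576303]), np.float64(74.07273024312008)) (array([ 0.455231  ,  0.03461387, -1.31630166,  0.01670342]), np.float64(77.46351962715289))
(array([ 0.55232291,  0.07789262, -1.77797271,  0.01298792]), np.float64(87.981014949762)) (array([ 0.55471842,  0.07465604, -1.78325135,  0.01357982]), np.float64(70.06876013410614))
```

Request:
arm_command --increments '[{"x": -48.2,"y": -39,"z": 8,"az": 79.4,"gripper": 100},{"x": -48.2,"y": -39,"z": 8,"az": 79.4},{"x": -48.2,"y": -39,"z": 8,"az": 79.4},{"x": -48.2,"y": -39,"z": 8,"az": 79.4},{"x": -48.2,"y": -39,"z": 8,"az": 79.4},{"x": -48.2,"y": -39,"z": 8,"az": 79.4},{"x": -48.2,"y": -39,"z": 8,"az": 79.4},{"x": -48.2,"y": -39,"z": 8,"az": 79.4},{"x": -48.2,"y": -39,"z": 8,"az": 79.4},{"x": -48.2,"y": -39,"z": 8,"az": 79.4},{"x": -48.2,"y": -39,"z": 8,"az": 79.4},{"x": -48.2,"y": -39,"z": 8,"az": 79.4},{"x": -48.2,"y": -39,"z": 8,"az": 79.4},{"x": -48.2,"y": -39,"z": 8,"az": 79.4},{"x": -48.2,"y": -39,"z": 8,"az": 79.4},{"x": -48.2,"y": -39,"z": 8,"az": 79.4},{"x": -48.2,"y": -39,"z": 8,"az": 79.4}]'

```text
invalid input
```

```bash
cat > w1.py <<'E'
from h import *; from mv import *
from workcell import optics
W=optics.get_image("wrist"); cv2.imwrite("pics/w1.png",W["img"]); pickle.dump(W,open("w1.pkl","wb"))
st(); h=hsv(W); cop=(h[...,0]>=3)&(h[...,0]<=24)&(h[...,1]>110)
p0=[.554,.076,-1.783,.0145]
u=proj(W,[[.554,.076,.03],[.554-.02,.076-.08,.02]]); print(u)
s=tuple(int(v) for v in u[1]); m=comp(cop,s); print(m.sum(), fit([(W,m)],coupler,p0,[.01,.01,.1,.001]))
E
python3 w1.py
```

```text
t 0.20 pos [0.2606 0.6222 0.2304] F [ 0.76 -0.16 -0.08] T [0.01 0.04 0.01] gap 0.0852 grip 0.0 q [ 1.02  0.29  1.58  0.    1.28 -0.15]
[[ 66.12692835 528.56651017]
 [ 25.9156547  522.14813742]]Traceback (most recent call last):
  File "w1.py", line 7, in <module>
    s=tuple(int(v) for v in u[1]); m=comp(cop,s); print(m.sum(), fit([(W,m)],coupler,p0,[.01,.01,.1,.001]))
                                     ~~~~^^^^^^^
  File "h.py", line 21, in comp
    n,l=cv2.connectedComponents(mask.astype(np.uint8)); return (l==l[seed[1],seed[0]]).astype(float)
                                                                   ~^^^^^^^^^^^^^^^^^
IndexError: index 522 is out of bounds for axis 0 with size 480
```

View pics/w1.png

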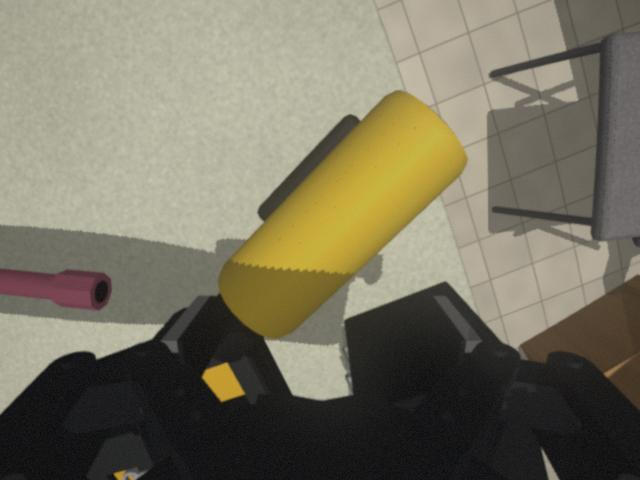

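The picture is from the start pose because the move was refused: it shows the drill, and the fingers at the bottom. I'll give every key in each row.

Request:
arm_command --increments '[{"ax": 0,"ay": 0,"az": 79.4,"x": -48.2,"y": -39,"z": 8,"gripper": 100},{"ax": 0,"ay": 0,"az": 79.4,"x": -48.2,"y": -39,"z": 8,"gripper": 100},{"ax": 0,"ay": 0,"az": 79.4,"x": -48.2,"y": -39,"z": 8,"gripper": 100},{"ax": 0,"ay": 0,"az": 79.4,"x": -48.2,"y": -39,"z": 8,"gripper": 100},{"ax": 0,"ay": 0,"az": 79.4,"x": -48.2,"y": -39,"z": 8,"gripper": 100},{"ax": 0,"ay": 0,"az": 79.4,"x": -48.2,"y": -39,"z": 8,"gripper": 100},{"ax": 0,"ay": 0,"az": 79.4,"x": -48.2,"y": -39,"z": 8,"gripper": 100},{"ax": 0,"ay": 0,"az": 79.4,"x": -48.2,"y": -39,"z": 8,"gripper": 100},{"ax": 0,"ay": 0,"az": 79.4,"x": -48.2,"y": -39,"z": 8,"gripper": 100},{"ax": 0,"ay": 0,"az": 79.4,"x": -48.2,"y": -39,"z": 8,"gripper": 100},{"ax": 0,"ay": 0,"az": 79.4,"x": -48.2,"y": -39,"z": 8,"gripper": 100},{"ax": 0,"ay": 0,"az": 79.4,"x": -48.2,"y": -39,"z": 8,"gripper": 100},{"ax": 0,"ay": 0,"az": 79.4,"x": -48.2,"y": -39,"z": 8,"gripper": 100},{"ax": 0,"ay": 0,"az": 79.4,"x": -48.2,"y": -39,"z": 8,"gripper": 100},{"ax": 0,"ay": 0,"az": 79.4,"x": -48.2,"y": -39,"z": 8,"gripper": 100},{"ax": 0,"ay": 0,"az": 79.4,"x": -48.2,"y": -39,"z": 8,"gripper": 100},{"ax": 0,"ay": 0,"az": 79.4,"x": -48.2,"y": -39,"z": 8,"gripper": 100}]'

```text
clock: 1.62
tool_pos: [0.5551, 0.0746, 0.1508]
tcp_rot: [[0.214, 0.977, -0.001], [0.977, -0.214, 0.0], [-0.0, -0.001, -1.0]]
ft_force: [-0.1, 1.0, -0.2]
finger_gap: 0.0855
grasp_force: 0.0
```

```bash
python3 w1.py
```

```text
t 1.67 pos [0.5545 0.076  0.1509] F [-0.56 -0.2  -0.9 ] T [-0.03 -0.05  0.03] gap 0.0852 grip 0.0 q [-0.05  0.12  1.93  0.    1.1   0.17]
[[319.04826951 232.91547352]
 [316.57763678 320.99472527]]
5435.0 (array([ 0.55310866,  0.07275183, -1.79751881,  0.01307977]), np.float64(722.4984707957908), np.float64(5435.0))
```

Run:
```python
from h import *
W=pickle.load(open("w1.pkl","rb")); im=W["img"].copy()
for p,c in(([.5531,.0728,-1.7975,.0131],(0,255,0)),):
    for g in coupler(p): cv2.polylines(im,[np.round(cv2.convexHull(proj(W,g).astype(np.float32))).astype(int)],True,c,1)
h=hsv(W); m=((h[...,0]>=3)&(h[...,0]<=24)&(h[...,1]>110)).astype(np.uint8)
cs,_=cv2.findContours(m,0,1); cv2.drawContours(im,cs,-1,(255,0,0),1)
cv2.imwrite("pics/w1o.png",im)
```

```text
(no output)
```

View pics/w1o.png

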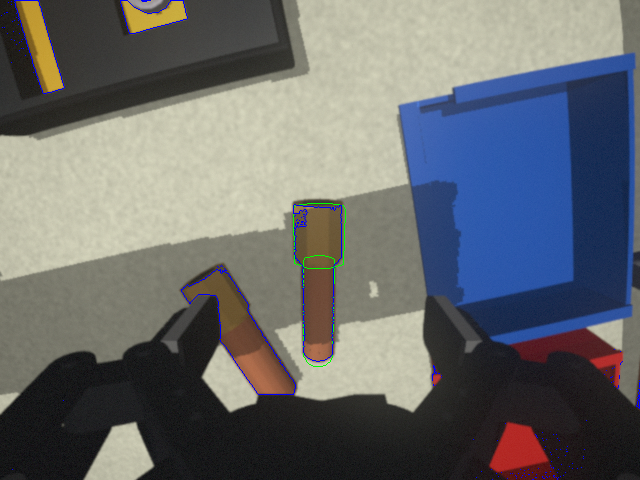

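The view shows the coupler between the fingers, its hub at (318,235) and its nose at (318,362). The second coupler lies left of the left finger.

Run:
```python
from h import *; from mv import *
W=pickle.load(open("w1.pkl","rb")); h=hsv(W)
for t in (70,90):
    m=comp((h[...,0]>=3)&(h[...,0]<=24)&(h[...,1]>t),(318,300)); r=fit([(W,m)],coupler,[.553,.073,-1.79,.015],[.01,.01,.1,.001]); print(m.sum(),r)
p=r[0]; inc([p[0],p[1],.003],tool(p[2]))
```

```text
6150.0 (array([ 0.55257186,  0.07503631, -1.78081947,  0.01420849]), np.float64(290.38956741744533), np.float64(6150.0))
5923.0 (array([ 0.55290187,  0.07376006, -1.78992996,  0.01379385]), np.float64(377.1130552912773), np.float64(5923.0))
x -0.26 y -0.09 z 14.79 ax -0.07 ay -0.01 az 0.31  rows 4
```

Request:
arm_command --increments '[{"ax": 0,"ay": 0,"az": 0,"x": -0.1,"y": -0.15,"z": 4,"gripper": 100},{"ax": 0,"ay": 0,"az": 0,"x": -0.1,"y": -0.15,"z": 8,"gripper": 100},{"ax": 0,"ay": 0,"az": 0,"x": -0.1,"y": -0.15,"z": 12,"gripper": 100},{"ax": 0,"ay": 0,"az": 0,"x": -0.1,"y": -0.15,"z": 14,"gripper": 100},{"ax": 0,"ay": 0,"az": 0,"x": -0.1,"y": -0.15,"z": 14.7,"gripper": 100},{"ax": 0,"ay": 0,"az": 0,"x": -0.1,"y": -0.15,"z": 14.7,"gripper": 100},{"ax": 0,"ay": 0,"az": 0,"x": -0.1,"y": -0.15,"z": 14.7,"gripper": 20},{"ax": 0,"ay": 0,"az": 0,"x": -0.1,"y": -0.15,"z": 14.7,"gripper": 20},{"ax": 0,"ay": 0,"az": 0,"x": -0.1,"y": -0.15,"z": 14.7,"gripper": 20},{"ax": 0,"ay": 0,"az": 0,"x": -0.1,"y": -0.15,"z": 14.7,"gripper": 20},{"ax": 0,"ay": 0,"az": 0,"x": -0.1,"y": -0.15,"z": 14.7,"gripper": 20},{"ax": 0,"ay": 0,"az": 0,"x": -0.1,"y": -0.15,"z": 14.7,"gripper": 20},{"ax": 0,"ay": 0,"az": 0,"x": -0.1,"y": -0.15,"z": 14.7,"gripper": 20},{"ax": 0,"ay": 0,"az": 0,"x": -0.1,"y": -0.15,"z": 14.7,"gripper": 20}]' --squeeze 80

```text
clock: 2.83
tool_pos: [0.5545, 0.0761, 0.0067]
tcp_rot: [[0.21, 0.978, 0.003], [0.978, -0.21, 0.0], [0.001, 0.003, -1.0]]
ft_force: [-1.5, 1.2, 6.7]
finger_gap: 0.0386
grasp_force: 83.5
```

```bash
python3 -c "
from mv import *
st()"
```

```text
t 2.83 pos [0.5545 0.0761 0.0067] F [-1.53  1.16  6.74] T [0.18 0.3  0.02] gap 0.0386 grip 83.5 q [-0.05  0.33  1.99  0.    0.82  0.17]
```

```bash
cat >> mv.py <<'E'
RING=np.array([.523,-.342,.15]); HD=-1.82; OFF=.0133; DX=0.0
def ring_pose(nx,ring=None,hd=None,off=None):
    """TCP for the nose at ring x = nx on the bore axis"""
    R=tool(HD if hd is None else hd,np.pi/6); hub=(RING if ring is None else ring)-R[:,0]*(nx-.1175)
    return hub+R[:,2]*(OFF if off is None else off),R
E
python3 -c "
from mv import *
p,R=ring_pose(-.06); print(p); inc(p,R)"
```

```text
[ 0.5625523  -0.18658444  0.22723186]
x -25.49 y 6.38 z -22.06 ax -0.39 ay 29.94 az 2.13  rows 9
```

Request:
arm_command --increments '[{"ax": 0,"ay": 0,"az": 0,"x": 0,"y": 0,"z": -4,"gripper": 20},{"ax": 0,"ay": 0,"az": 0,"x": 0,"y": 0,"z": -8,"gripper": 20},{"ax": 0,"ay": 0,"az": 0,"x": 0,"y": 0,"z": -12,"gripper": 20},{"ax": 0,"ay": 0,"az": 0,"x": 0,"y": 0,"z": -16,"gripper": 20},{"ax": 0,"ay": 0,"az": 0,"x": 0,"y": 0,"z": -20,"gripper": 20},{"ax": -0.4,"ay": 30,"az": 2.1,"x": -25.5,"y": 6.4,"z": -22.1,"gripper": 20},{"ax": -0.4,"ay": 30,"az": 2.1,"x": -25.5,"y": 6.4,"z": -22.1,"gripper": 20},{"ax": -0.4,"ay": 30,"az": 2.1,"x": -25.5,"y": 6.4,"z": -22.1,"gripper": 20},{"ax": -0.4,"ay": 30,"az": 2.1,"x": -25.5,"y": 6.4,"z": -22.1,"gripper": 20},{"ax": -0.4,"ay": 30,"az": 2.1,"x": -25.5,"y": 6.4,"z": -22.1,"gripper": 20},{"ax": -0.4,"ay": 30,"az": 2.1,"x": -25.5,"y": 6.4,"z": -22.1,"gripper": 20},{"ax": -0.4,"ay": 30,"az": 2.1,"x": -25.5,"y": 6.4,"z": -22.1,"gripper": 20},{"ax": -0.4,"ay": 30,"az": 2.1,"x": -25.5,"y": 6.4,"z": -22.1,"gripper": 20},{"ax": -0.4,"ay": 30,"az": 2.1,"x": -25.5,"y": 6.4,"z": -22.1,"gripper": 20},{"ax": -0.4,"ay": 30,"az": 2.1,"x": -25.5,"y": 6.4,"z": -22.1,"gripper": 20},{"ax": -0.4,"ay": 30,"az": 2.1,"x": -25.5,"y": 6.4,"z": -22.1,"gripper": 20}]'

```text
clock: 4.17
tool_pos: [0.5616, -0.185, 0.2247]
tcp_rot: [[0.213, 0.97, 0.119], [0.839, -0.244, 0.486], [0.5, -0.004, -0.866]]
ft_force: [-0.8, 0.3, -4.9]
finger_gap: 0.0386
grasp_force: 83.5
```

Run:
```python
from h import *; from mv import *
from workcell import optics
d={n:optics.get_image(n) for n in("wrist","scene","side")}; pickle.dump(d,open("d2.pkl","wb"))
s=st(); inc(*ring_pose(-.06))
W=d["wrist"]["img"]; 
a=cv2.resize(d["scene"]["img"][150:250,140:260],None,fx=3,fy=3,interpolation=2); b=cv2.resize(d["side"]["img"][230:390,300:420],None,fx=3,fy=3,interpolation=2)
cv2.imwrite("pics/s2.png",np.hstack([cv2.resize(a,(360,300)),b[:300]])); 
out=np.zeros((600,800,3),np.uint8); out[:480,:640]=W
print(proj(d["wrist"],[RING])); 
hub=s["tool_pos"]-OFF*s["tcp_rot"][:,2]; c=-s["tcp_rot"][:,0]
for n in d: print(n,proj(d[n],[hub+.1175*c,RING]).round(1))
im=W.copy()
for x in(proj(d["wrist"],[hub+.1175*c,RING])): cv2.circle(im,tuple(int(v) for v in x),3,(255,0,255),1)
cv2.imwrite("pics/w2.png",im)
```

```text
t 4.32 pos [ 0.5619 -0.1853  0.2253] F [-0.55  0.4  -3.75] T [-0.59  0.19 -0.05] gap 0.0382 grip 83.5 q [-0.69  0.19  1.77  0.47  1.44 -0.56]
x 0.01 y 0.09 z -0.22 ax -0.22 ay 0.01 az 0.05  rows 1
[[322.4149328  586.12234881]]
wrist [[321.2 514.2]
 [322.4 586.1]]
scene [[193.8 190.2]
 [182.1 185.2]]
side [[372.2 293.1]
 [370.8 326.9]]
```

View pics/w2.png

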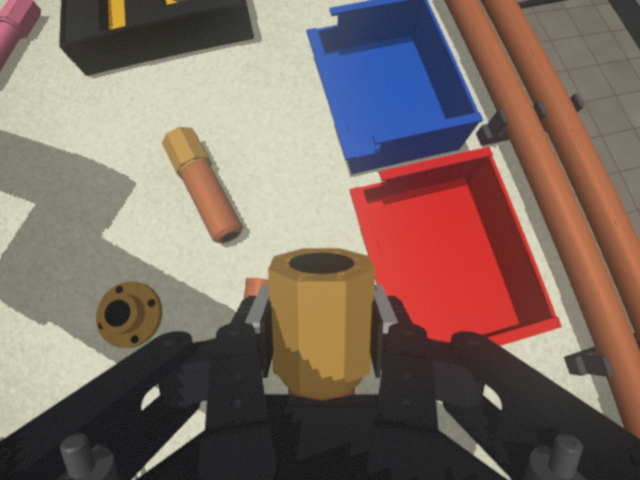

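The hub is gripped squarely at (322,320), but the nose and ring are hidden from the wrist. I'll bring the nose to about 12 mm from the mouth and check alignment in the fixed cameras.

Request:
arm_command --increments '[{"ax": -0.2,"ay": 0,"az": 0,"x": -1.5,"y": 0.1,"z": -0.2,"gripper": 20},{"ax": -0.2,"ay": 0,"az": 0,"x": -3.5,"y": 0.1,"z": -0.2,"gripper": 20},{"ax": -0.2,"ay": 0,"az": 0,"x": -4.7,"y": 0.1,"z": -0.2,"gripper": 20},{"ax": -0.2,"ay": 0,"az": 0,"x": -4.7,"y": 0.1,"z": -0.2,"gripper": 20},{"ax": -0.2,"ay": 0,"az": 0,"x": -4.7,"y": 0.1,"z": -0.2,"gripper": 20},{"ax": -0.2,"ay": 0,"az": 0,"x": -4.7,"y": 0.1,"z": -0.2,"gripper": 20}]'

```text
clock: 4.82
tool_pos: [0.5527, -0.2273, 0.2037]
tcp_rot: [[0.214, 0.969, 0.124], [0.839, -0.248, 0.485], [0.501, 0.0, -0.866]]
ft_force: [0.2, -0.7, -4.5]
finger_gap: 0.0385
grasp_force: 83.5
```

```bash
cat > v3.py <<'E'
from h import *; from mv import *
from workcell import optics
d={n:optics.get_image(n) for n in("scene","side")}; pickle.dump(d,open("d3.pkl","wb"))
s=st(); inc(*ring_pose(-.012))
R=s["tcp_rot"]; c=-R[:,0]; hub=s["tool_pos"]-OFF*R[:,2]
C=np.c_[c,-R[:,1],-R[:,2]]; RR=ring_pose(0)[1]; G=np.c_[-RR[:,0],-RR[:,1],-RR[:,2]]
tiles=[]
for n,x,y,w,h in(("scene",150,150,80,100),("side",320,260,80,120)):
    I=d[n]; im=cv2.resize(I["img"][y:y+h,x:x+w],None,fx=5,fy=5,interpolation=2)
    def dr(X,F,o,col):
        cv2.polylines(im,[np.round((proj(I,X@F.T+o)-[x,y]+.5)*5).astype(int)],True,col,1)
    dr(circ(.1135,.015),C,hub,(255,0,0)); dr(np.array([[.0225,.015,0],[.1135,.015,0]]),C,hub,(255,0,0)); dr(np.array([[.0225,-.015,0],[.1135,-.015,0]]),C,hub,(255,0,0)); dr(oct_pts(-.0225,.04),C,hub,(255,0,0))
    for xx,r in((0,.0165),(0,.031),(.04,.031)): dr(circ(xx,r),G,RING,(0,255,0))
    tiles.append(im[:600])
hh=max(t.shape[0] for t in tiles); cv2.imwrite("pics/v3.png",np.hstack([cv2.copyMakeBorder(t,0,hh-t.shape[0],0,0,0) for t in tiles]))
E
python3 v3.py
```

```text
t 4.92 pos [ 0.5529 -0.2271  0.2041] F [ 0.09  0.33 -3.82] T [-0.55  0.14  0.04] gap 0.0386 grip 83.5 q [-0.75  0.24  1.75  0.46  1.44 -0.63]
x -0.04 y -0.06 z 0.08 ax 0.07 ay -0.00 az 0.00  rows 1
```

View pics/v3.png

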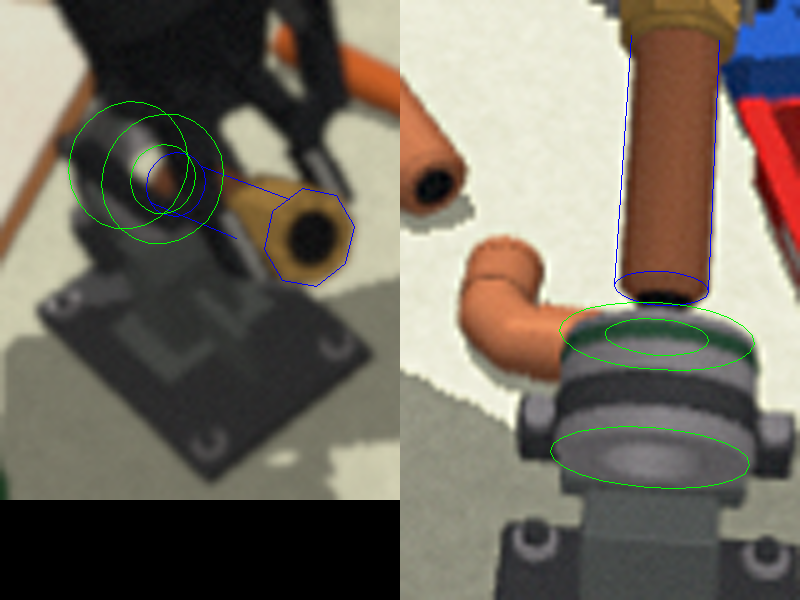

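The overlays show the nose and the ring shifted alike (about 4 px of 5× in the side view), so they are aligned to about 1 mm relative to each other. I'll advance gently and watch the force.

Request:
arm_command --increments '[{"ax": 0,"ay": 0,"az": 0,"x": -0.4,"y": -0.05,"z": 0.07,"gripper": 20},{"ax": 0,"ay": 0,"az": 0,"x": -0.8,"y": -0.05,"z": 0.07,"gripper": 20},{"ax": 0,"ay": 0,"az": 0,"x": -1.1,"y": -0.05,"z": 0.07,"gripper": 20},{"ax": 0,"ay": 0,"az": 0,"x": -1.3,"y": -0.05,"z": 0.07,"gripper": 20},{"ax": 0,"ay": 0,"az": 0,"x": -1.5,"y": -0.05,"z": 0.07,"gripper": 20}]'

```text
clock: 5.33
tool_pos: [0.5489, -0.2399, 0.1952]
tcp_rot: [[0.215, 0.969, 0.124], [0.839, -0.248, 0.484], [0.5, 0.0, -0.866]]
ft_force: [-0.2, -0.3, -3.8]
finger_gap: 0.0386
grasp_force: 83.5
```

```bash
python3 -c "
from mv import *
st(); inc(*ring_pose(.003))"
```

```text
t 5.33 pos [ 0.5489 -0.2399  0.1952] F [-0.21 -0.25 -3.78] T [-0.54  0.17  0.  ] gap 0.0386 grip 83.5 q [-0.77  0.25  1.75  0.45  1.43 -0.65]
x 0.06 y 0.01 z -0.02 ax 0.05 ay -0.01 az -0.06  rows 1
```

Request:
arm_command --increments '[{"ax": 0,"ay": 0,"az": 0,"x": -0.2,"y": 0,"z": 0,"gripper": 20},{"ax": 0,"ay": 0,"az": 0,"x": -0.4,"y": 0,"z": 0,"gripper": 20},{"ax": 0,"ay": 0,"az": 0,"x": -0.6,"y": 0,"z": 0,"gripper": 20},{"ax": 0,"ay": 0,"az": 0,"x": -0.8,"y": 0,"z": 0,"gripper": 20}]'

```text
clock: 5.67
tool_pos: [0.5473, -0.2465, 0.1914]
tcp_rot: [[0.214, 0.969, 0.124], [0.839, -0.248, 0.484], [0.5, 0.0, -0.866]]
ft_force: [-0.6, 0.1, -4.6]
finger_gap: 0.0387
grasp_force: 83.5
```

```bash
python3 -c "
from mv import *
st(); inc(*ring_pose(.011))"
```

```text
t 5.67 pos [ 0.5473 -0.2465  0.1914] F [-0.63  0.05 -4.56] T [-0.59  0.15  0.  ] gap 0.0387 grip 83.5 q [-0.78  0.26  1.74  0.45  1.43 -0.66]
x 0.05 y 0.00 z -0.01 ax 0.05 ay 0.00 az -0.05  rows 1
```

Request:
arm_command --increments '[{"ax": 0,"ay": 0,"az": 0,"x": -0.25,"y": 0,"z": 0,"gripper": 20},{"ax": 0,"ay": 0,"az": 0,"x": -0.5,"y": 0,"z": 0,"gripper": 20},{"ax": 0,"ay": 0,"az": 0,"x": -0.75,"y": 0,"z": 0,"gripper": 20},{"ax": 0,"ay": 0,"az": 0,"x": -1.0,"y": 0,"z": 0,"gripper": 20}]'

```text
clock: 6.0
tool_pos: [0.5451, -0.2549, 0.1863]
tcp_rot: [[0.214, 0.969, 0.124], [0.839, -0.248, 0.484], [0.5, 0.0, -0.866]]
ft_force: [-0.6, 0.0, -5.1]
finger_gap: 0.0384
grasp_force: 83.5
```

```bash
python3 -c "
from mv import *
st(); inc(*ring_pose(.021))"
```

```text
t 6.00 pos [ 0.5451 -0.2549  0.1863] F [-0.65  0.03 -5.08] T [-0.59  0.18  0.01] gap 0.0384 grip 83.5 q [-0.79  0.28  1.74  0.45  1.43 -0.67]
x 0.06 y 0.01 z -0.02 ax 0.04 ay -0.00 az -0.05  rows 1
```

Request:
arm_command --increments '[{"ax": 0,"ay": 0,"az": 0,"x": -0.4,"y": 0,"z": 0,"gripper": 20},{"ax": 0,"ay": 0,"az": 0,"x": -0.8,"y": 0,"z": 0,"gripper": 20},{"ax": 0,"ay": 0,"az": 0,"x": -1.2,"y": 0,"z": 0,"gripper": 20},{"ax": 0,"ay": 0,"az": 0,"x": -1.6,"y": 0,"z": 0,"gripper": 20},{"ax": 0,"ay": 0,"az": 0,"x": -2.0,"y": 0,"z": 0,"gripper": 20},{"ax": 0,"ay": 0,"az": 0,"x": -2.4,"y": 0,"z": 0,"gripper": 20},{"ax": 0,"ay": 0,"az": 0,"x": -2.8,"y": 0,"z": 0,"gripper": 20},{"ax": 0,"ay": 0,"az": 0,"x": -3.2,"y": 0,"z": 0,"gripper": 20},{"ax": 0,"ay": 0,"az": 0,"x": -3.6,"y": 0,"z": 0,"gripper": 20},{"ax": 0,"ay": 0,"az": 0,"x": -3.6,"y": 0,"z": 0,"gripper": 20},{"ax": 0,"ay": 0,"az": 0,"x": -3.6,"y": 0,"z": 0,"gripper": 20}]'

```text
clock: 6.92
tool_pos: [0.5373, -0.285, 0.1683]
tcp_rot: [[0.215, 0.969, 0.124], [0.839, -0.248, 0.485], [0.5, -0.0, -0.866]]
ft_force: [0.8, 0.5, -4.5]
finger_gap: 0.0383
grasp_force: 83.5
```

Run:
```python
from h import *
from mv import *
from workcell import optics
st(); inc(*ring_pose(.057))
I=optics.get_image("side"); h=hsv(I)
u=proj(I,[RING-.05*ring_pose(0)[1][:,0]])[0].astype(int); print(u)
m=(h[...,0]>=3)&(h[...,0]<=18)&(h[...,1]>110); r=m[325:400,345:400]; print(np.argwhere(r.any(1)).ravel()+325, r.sum())
```

```text
t 6.92 pos [ 0.5373 -0.285   0.1683] F [ 0.79  0.53 -4.54] T [-0.61  0.16 -0.04] gap 0.0383 grip 83.5 q [-0.83  0.32  1.72  0.44  1.42 -0.72]
x 0.05 y 0.02 z -0.03 ax 0.04 ay -0.02 az -0.07  rows 1
[368 357]
[325 326 327 328 329 330 331 332 333 334 335 349 350 351 352 353 354 355
 356 357 358 359 360 361 362] 306
```

The side image shows copper at rows 349–362 below the far mouth: this coupler goes through. I'll withdraw it and carry it over by the tray, placed so the wrist camera sees the hub pocket.

```bash
python3 -c "
from mv import *
inc([.395,.25,.21],tool(-1.583))"
```

```text
x 43.90 y -27.06 z 20.55 ax 3.59 ay -29.87 az -13.33  rows 14
```

Request:
arm_command --increments '[{"ax": 0,"ay": 0,"az": 0,"x": 3,"y": 0,"z": 0,"gripper": 20},{"ax": 0,"ay": 0,"az": 0,"x": 6,"y": 0,"z": 0,"gripper": 20},{"ax": 0,"ay": 0,"az": 0,"x": 9,"y": 0,"z": 0,"gripper": 20},{"ax": 0,"ay": 0,"az": 0,"x": 12,"y": 0,"z": 0,"gripper": 20},{"ax": 3.6,"ay": -29.9,"az": -13.3,"x": 43.9,"y": -27.1,"z": 20.5,"gripper": 20},{"ax": 3.6,"ay": -29.9,"az": -13.3,"x": 43.9,"y": -27.1,"z": 20.5,"gripper": 20},{"ax": 3.6,"ay": -29.9,"az": -13.3,"x": 43.9,"y": -27.1,"z": 20.5,"gripper": 20},{"ax": 3.6,"ay": -29.9,"az": -13.3,"x": 43.9,"y": -27.1,"z": 20.5,"gripper": 20},{"ax": 3.6,"ay": -29.9,"az": -13.3,"x": 43.9,"y": -27.1,"z": 20.5,"gripper": 20},{"ax": 3.6,"ay": -29.9,"az": -13.3,"x": 43.9,"y": -27.1,"z": 20.5,"gripper": 20},{"ax": 3.6,"ay": -29.9,"az": -13.3,"x": 43.9,"y": -27.1,"z": 20.5,"gripper": 20},{"ax": 3.6,"ay": -29.9,"az": -13.3,"x": 43.9,"y": -27.1,"z": 20.5,"gripper": 20},{"ax": 3.6,"ay": -29.9,"az": -13.3,"x": 43.9,"y": -27.1,"z": 20.5,"gripper": 20},{"ax": 3.6,"ay": -29.9,"az": -13.3,"x": 43.9,"y": -27.1,"z": 20.5,"gripper": 20},{"ax": 3.6,"ay": -29.9,"az": -13.3,"x": 43.9,"y": -27.1,"z": 20.5,"gripper": 20},{"ax": 3.6,"ay": -29.9,"az": -13.3,"x": 43.9,"y": -27.1,"z": 20.5,"gripper": 20},{"ax": 3.6,"ay": -29.9,"az": -13.3,"x": 43.9,"y": -27.1,"z": 20.5,"gripper": 20},{"ax": 3.6,"ay": -29.9,"az": -13.3,"x": 43.9,"y": -27.1,"z": 20.5,"gripper": 20},{"ax": 3.6,"ay": -29.9,"az": -13.3,"x": 43.9,"y": -27.1,"z": 20.5,"gripper": 20},{"ax": 3.6,"ay": -29.9,"az": -13.3,"x": 43.9,"y": -27.1,"z": 20.5,"gripper": 20}]'

```text
clock: 8.63
tool_pos: [0.395, 0.2488, 0.2105]
tcp_rot: [[0.015, 1.0, -0.0], [1.0, -0.015, -0.001], [-0.001, -0.0, -1.0]]
ft_force: [0.3, -0.7, -4.6]
finger_gap: 0.0385
grasp_force: 83.4
```

Run:
```python
from h import *; from mv import *
from workcell import optics
W=optics.get_image("wrist"); pickle.dump(W,open("w4.pkl","wb")); s=st(); inc([.395,.25,.21],tool(-1.583))
h=hsv(W); m=((h[...,0]>=18)&(h[...,0]<=32)&(h[...,1]>110)&(h[...,2]>50)).astype(np.uint8)
im=W["img"].copy(); cs,_=cv2.findContours(m,0,1); cv2.drawContours(im,cs,-1,(255,0,0),1)
for z in(.028,.052):
    P=np.array([[-.0235,-.0275,z],[.0235,-.0275,z],[.0235,.0275,z],[-.0235,.0275,z]])+[.3946,.3437,0]
    cv2.polylines(im,[np.round(proj(W,P)).astype(int)],True,(0,255,0),1)
cv2.imwrite("pics/w4.png",im)
```

```text
t 8.68 pos [0.395  0.2488 0.2105] F [-0.8  -0.57 -4.89] T [-0.   -0.04 -0.04] gap 0.0385 grip 83.4 q [ 0.34 -0.17  2.09 -0.    1.22  0.36]
x 0.12 y -0.00 z 0.05 ax -0.03 ay 0.04 az -0.16  rows 1
```

View pics/w4.png

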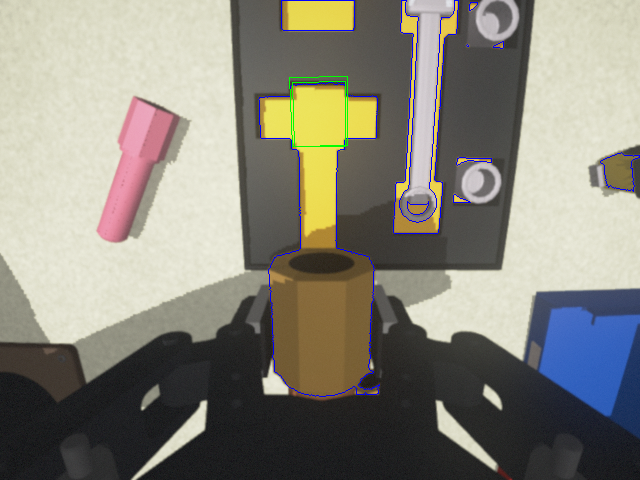

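The cut-out is clear: pocket at (319,115), slot running down from it, and the prediction within a few pixels. From here I'll work numerically only. Next I'll refine the seat from this image.

Run:
```python
from h import *; import h as H_; from mv import *
W=pickle.load(open("w4.pkl","rb")); h=hsv(W)
m=(h[...,0]>=18)&(h[...,0]<=32)&(h[...,1]>110)&(h[...,2]>50); m[235:]=0; m=comp(m,(319,115))
def mod(p):
    f=cutout(p)
    def at(c):
        r=f(c); r[235:]=0; return r
    return at
r=fit([(W,m)],mod,[.3946,.3437,-.012],[.006,.006,.05]); print(r)
p=r[0]
# measure hub back-face centre vs tool: expected octagon at grasp
s=bot.read_state(); R=s["tcp_rot"]; C=np.c_[-R[:,0],-R[:,1],-R[:,2]]
hub=s["tool_pos"]-OFF*R[:,2]; q=proj(W,oct_pts(-.0225,.04)@C.T+hub); print("pred backface",q.min(0),q.max(0))
hc=(h[...,0]>=10)&(h[...,0]<=24)&(h[...,1]>70)&(np.arange(480)[:,None]>240)&(np.arange(480)[:,None]<400); hc=comp(hc,(322,330)); ys,xs=np.nonzero(hc); print("obs",xs.min(),xs.max(),ys.min(),[ (np.nonzero(hc[y])[0].min(),np.nonzero(hc[y])[0].max()) for y in (275,290,330)])
inc([p[0],p[1],.10],tool(p[2]-np.pi/2))
```

```text
(array([ 0.39415917,  0.34129658, -0.01552818]), np.float64(432.0537707636081), np.float64(9595.0))
pred backface [267.3165976  247.94284893] [374.42615215 281.25828432]
obs 267 380 241 [(np.int64(268), np.int64(374)), (np.int64(269), np.int64(373)), (np.int64(271), np.int64(371))]
x 9.26 y -0.22 z 11.04 ax -0.03 ay 0.04 az 0.03  rows 4
```

Request:
arm_command --increments '[{"ax": 0,"ay": 0,"az": 0,"x": 4,"y": -0.2,"z": 2,"gripper": 20},{"ax": 0,"ay": 0,"az": 0,"x": 8,"y": -0.2,"z": 6,"gripper": 20},{"ax": 0,"ay": 0,"az": 0,"x": 9.25,"y": -0.2,"z": 10,"gripper": 20},{"ax": 0,"ay": 0,"az": 0,"x": 9.25,"y": -0.2,"z": 11,"gripper": 20},{"ax": 0,"ay": 0,"az": 0,"x": 9.25,"y": -0.2,"z": 11,"gripper": 20},{"ax": 0,"ay": 0,"az": 0,"x": 9.25,"y": -0.2,"z": 11,"gripper": 20}]'

```text
clock: 9.18
tool_pos: [0.3929, 0.341, 0.0986]
tcp_rot: [[0.013, 1.0, -0.005], [1.0, -0.013, -0.003], [-0.003, -0.004, -1.0]]
ft_force: [0.4, -0.5, -4.3]
finger_gap: 0.0384
grasp_force: 83.2
```

```bash
python3 -c "
from mv import *
st(); inc([.3942,.3413,.037],tool(-1.5863))"
```

```text
t 9.18 pos [0.3929 0.341  0.0986] F [ 0.39 -0.52 -4.26] T [-0.02 -0.02 -0.01] gap 0.0384 grip 83.2 q [ 0.52  0.1   2.05 -0.    0.99  0.53]
x 0.05 y 0.16 z 6.16 ax -0.26 ay 0.20 az 0.12  rows 2
```

Request:
arm_command --increments '[{"ax": 0,"ay": 0,"az": 0,"x": 0,"y": 0.1,"z": 1.5,"gripper": 20},{"ax": 0,"ay": 0,"az": 0,"x": 0,"y": 0.1,"z": 3,"gripper": 20},{"ax": 0,"ay": 0,"az": 0,"x": 0,"y": 0.1,"z": 3.9,"gripper": 20},{"ax": 0,"ay": 0,"az": 0,"x": 0,"y": 0.1,"z": 4.4,"gripper": 20},{"ax": 0,"ay": 0,"az": 0,"x": 0,"y": 0.1,"z": 4.8,"gripper": 20}]'

```text
clock: 9.6
tool_pos: [0.3957, 0.342, 0.0533]
tcp_rot: [[0.014, 1.0, 0.001], [1.0, -0.014, 0.0], [0.0, 0.001, -1.0]]
ft_force: [0.5, -0.5, -4.3]
finger_gap: 0.0381
grasp_force: 83.2
```

```bash
python3 -c "
from mv import *
st(); inc([.3942,.3413,.0347],tool(-1.5863))"
```

```text
t 9.60 pos [0.3957 0.342  0.0533] F [ 0.49 -0.52 -4.26] T [ 0.04  0.01 -0.03] gap 0.0381 grip 83.2 q [ 0.52  0.18  2.07 -0.    0.89  0.53]
x -0.08 y -0.15 z 1.86 ax 0.08 ay -0.01 az 0.10  rows 1
```

Request:
arm_command --increments '[{"ax": 0,"ay": 0,"az": 0,"x": -0.05,"y": -0.1,"z": 0.4,"gripper": 20},{"ax": 0,"ay": 0,"az": 0,"x": -0.05,"y": -0.1,"z": 0.7,"gripper": 20},{"ax": 0,"ay": 0,"az": 0,"x": -0.05,"y": -0.1,"z": 1.0,"gripper": 20}]'

```text
clock: 9.85
tool_pos: [0.3939, 0.3419, 0.0427]
tcp_rot: [[0.013, 1.0, 0.001], [1.0, -0.013, -0.0], [-0.0, 0.001, -1.0]]
ft_force: [0.6, 0.8, -3.5]
finger_gap: 0.0384
grasp_force: 83.2
```

```bash
python3 -c "
from mv import *
st(); inc([.3942,.3413,.0347],tool(-1.5863))"
```

```text
t 9.85 pos [0.3939 0.3419 0.0427] F [ 0.63  0.83 -3.49] T [0.01 0.03 0.07] gap 0.0384 grip 83.2 q [ 0.52  0.19  2.07 -0.    0.87  0.53]
x -0.06 y 0.03 z 0.80 ax 0.04 ay 0.01 az 0.17  rows 1
```

Well inside with no contact force. Lower the rest, release in stages and rise.

Request:
arm_command --increments '[{"ax": 0,"ay": 0,"az": 0,"x": 0,"y": 0,"z": 0.3,"gripper": 20},{"ax": 0,"ay": 0,"az": 0,"x": 0,"y": 0,"z": 0.55,"gripper": 20},{"ax": 0,"ay": 0,"az": 0,"x": 0,"y": 0,"z": 0.7,"gripper": 20},{"ax": 0,"ay": 0,"az": 0,"x": 0,"y": 0,"z": 0.75,"gripper": 20}]'

```text
clock: 10.18
tool_pos: [0.3934, 0.3418, 0.0348]
tcp_rot: [[0.012, 1.0, -0.001], [1.0, -0.012, -0.001], [-0.001, -0.001, -1.0]]
ft_force: [-0.9, -0.4, -1.2]
finger_gap: 0.0385
grasp_force: 83.7
```

```bash
python3 -c "
from mv import *
st(); inc([.3942,.3413,.0347],tool(-1.5863))"
```

```text
t 10.18 pos [0.3934 0.3418 0.0348] F [-0.86 -0.4  -1.25] T [-0.04  0.21 -0.07] gap 0.0385 grip 83.7 q [ 0.52  0.21  2.07 -0.    0.86  0.53]
x -0.05 y 0.08 z 0.01 ax -0.05 ay 0.06 az 0.18  rows 1
```

Request:
arm_command --increments '[{"ax": 0,"ay": 0,"az": 0,"x": 0,"y": 0,"z": 0,"gripper": 62},{"ax": 0,"ay": 0,"az": 0,"x": 0,"y": 0,"z": 0,"gripper": 62},{"ax": 0,"ay": 0,"az": 0,"x": 0,"y": 0,"z": 0,"gripper": 62},{"ax": 0,"ay": 0,"az": 0,"x": 0,"y": 0,"z": 0,"gripper": 62},{"ax": 0,"ay": 0,"az": 0,"x": 0,"y": 0,"z": -2,"gripper": 62},{"ax": 0,"ay": 0,"az": 0,"x": 0,"y": 0,"z": -5,"gripper": 62},{"ax": 0,"ay": 0,"az": 0,"x": 0,"y": 0,"z": -9,"gripper": 62},{"ax": 0,"ay": 0,"az": 0,"x": -4,"y": 0,"z": -13,"gripper": 100},{"ax": 0,"ay": 0,"az": 0,"x": -8,"y": 0,"z": -15,"gripper": 100},{"ax": 0,"ay": 0,"az": 0,"x": -9,"y": 0,"z": -16,"gripper": 100},{"ax": 0,"ay": 0,"az": 0,"x": -9,"y": 0,"z": -16,"gripper": 100},{"ax": 0,"ay": 0,"az": 0,"x": -9,"y": 0,"z": -16,"gripper": 100}]'

```text
clock: 11.18
tool_pos: [0.3935, 0.2515, 0.1969]
tcp_rot: [[0.015, 1.0, 0.004], [1.0, -0.015, 0.001], [0.001, 0.004, -1.0]]
ft_force: [0.5, -0.1, 0.4]
finger_gap: 0.0856
grasp_force: 0.0
```

Run:
```python
from h import *; from mv import *
from workcell import optics
W=optics.get_image("wrist"); S=optics.get_image("scene"); pickle.dump((W,S),open("d5.pkl","wb")); st()
print(proj(W,[[.394,.341,.068]]))
def seated(p):
    T=lambda X:X@rz(p[2]).T+[p[0],p[1],p[3]]
    return [T(np.vstack([oct_pts(-.0225,.04),oct_pts(.0225,.04)])),T(np.vstack([circ(.0225,.015),circ(.1135,.015),circ(.1175,.013)]))]
# copper/brass vs bright yellow floor: report hue/val at sample points
h=hsv(W); 
m=(h[...,0]>=3)&(h[...,0]<=21)&(h[...,1]>90); m=m.astype(np.uint8)
u=proj(W,[[.394,.341,.068],[.394,.27,.063],[.394-.035,.341,.028]]).astype(int)
print(u,[h[v,x].tolist() for x,v in u])
```

```text
t 11.28 pos [0.3921 0.2521 0.1943] F [-0.19  0.4  -0.4 ] T [0.03 0.   0.02] gap 0.0853 grip 0.0 q [ 0.35 -0.15  2.11 -0.    1.19  0.37]
[[318.94938838 115.77695858]]
[[318 115]
 [320 208]
 [278 120]] [[20, 146, 226], [10, 145, 193], [28, 158, 229]]
```

Run:
```python
from h import *; from mv import *
W,S=pickle.load(open("d5.pkl","rb")); h=hsv(W)
m=(h[...,0]>=3)&(h[...,0]<=23)&(h[...,1]>80); m=comp(m,(318,115)); ys,xs=np.nonzero(m); print(m.sum(),xs.min(),xs.max(),ys.min(),ys.max())
def mk(zf):
  def seated(p):
    z=zf if zf else p[3]
    T=lambda X:X@rz(p[2]).T+[p[0],p[1],z]
    return [T(np.vstack([oct_pts(-.0225,.04),oct_pts(.0225,.04)])),T(np.vstack([circ(.0225,.015),circ(.1135,.015),circ(.1175,.013)]))]
  return seated
print(fit([(W,m)],mk(.048),[.394,.341,-1.586],[.004,.004,.04]))
print(fit([(W,m)],mk(0),[.394,.341,-1.586,.048],[.004,.004,.04,.01]))
inc([.4545,.036,.15],tool(-1.30))
```

```text
8765.0 256 382 82 261
(array([ 0.39455862,  0.34232258, -1.59607068]), np.float64(1506.373802362537), np.float64(8765.0))
(array([ 0.39516695,  0.34075851, -1.60026886,  0.05833268]), np.float64(1365.1311450919552), np.float64(8765.0))
x -21.52 y 6.52 z 4.43 ax -0.07 ay 0.02 az -16.25  rows 6
```

Request:
arm_command --increments '[{"ax": 0,"ay": 0,"az": -16.3,"x": -21.5,"y": 6.5,"z": 4.4,"gripper": 100},{"ax": 0,"ay": 0,"az": -16.3,"x": -21.5,"y": 6.5,"z": 4.4,"gripper": 100},{"ax": 0,"ay": 0,"az": -16.3,"x": -21.5,"y": 6.5,"z": 4.4,"gripper": 100},{"ax": 0,"ay": 0,"az": -16.3,"x": -21.5,"y": 6.5,"z": 4.4,"gripper": 100},{"ax": 0,"ay": 0,"az": -16.3,"x": -21.5,"y": 6.5,"z": 4.4,"gripper": 100},{"ax": 0,"ay": 0,"az": -16.3,"x": -21.5,"y": 6.5,"z": 4.4,"gripper": 100},{"ax": 0,"ay": 0,"az": -16.3,"x": -21.5,"y": 6.5,"z": 4.4,"gripper": 100},{"ax": 0,"ay": 0,"az": -16.3,"x": -21.5,"y": 6.5,"z": 4.4,"gripper": 100},{"ax": 0,"ay": 0,"az": -16.3,"x": -21.5,"y": 6.5,"z": 4.4,"gripper": 100},{"ax": 0,"ay": 0,"az": -16.3,"x": -21.5,"y": 6.5,"z": 4.4,"gripper": 100}]'

```text
clock: 12.12
tool_pos: [0.4543, 0.0374, 0.1503]
tcp_rot: [[-0.271, 0.963, -0.002], [0.963, 0.271, -0.0], [0.0, -0.002, -1.0]]
ft_force: [-0.1, -1.4, -0.3]
finger_gap: 0.0852
grasp_force: 0.0
```

Run:
```python
from h import *; from mv import *
from workcell import optics
W=optics.get_image("wrist"); pickle.dump(W,open("w6.pkl","wb")); st(); h=hsv(W)
u=proj(W,[[.4545,.036,.04],[.4545+.021,.036-.077,.035]]).astype(int); print(u)
m=comp((h[...,0]>=3)&(h[...,0]<=24)&(h[...,1]>70),u[0]); r=fit([(W,m)],coupler,[.4545,.036,-1.3,.016],[.01,.01,.1,.001]); print(m.sum(),r)
p=r[0]; inc([p[0],p[1],.0035],tool(p[2]))
```

```text
t 12.17 pos [0.4544 0.0374 0.1506] F [ 0.43 -0.26 -0.7 ] T [ 0.04 -0.01  0.03] gap 0.0854 grip 0.0 q [-0.14 -0.12  2.17 -0.    1.1  -0.41]
[[321 239]
 [320 329]]
6910.0 (array([ 0.45383874,  0.03576247, -1.29828582,  0.01736191]), np.float64(306.6867800424131), np.float64(6910.0))
x -0.15 y -0.08 z 14.71 ax -0.07 ay 0.00 az 0.11  rows 4
```

Its radius fits at about 17.4 mm, so it is likely the oversize one. Grasp it.

Request:
arm_command --increments '[{"ax": 0,"ay": 0,"az": 0,"x": -0.15,"y": -0.1,"z": 4,"gripper": 100},{"ax": 0,"ay": 0,"az": 0,"x": -0.15,"y": -0.1,"z": 8,"gripper": 100},{"ax": 0,"ay": 0,"az": 0,"x": -0.15,"y": -0.1,"z": 12,"gripper": 100},{"ax": 0,"ay": 0,"az": 0,"x": -0.15,"y": -0.1,"z": 14,"gripper": 100},{"ax": 0,"ay": 0,"az": 0,"x": -0.15,"y": -0.1,"z": 14.6,"gripper": 100},{"ax": 0,"ay": 0,"az": 0,"x": -0.15,"y": -0.1,"z": 14.6,"gripper": 100},{"ax": 0,"ay": 0,"az": 0,"x": -0.15,"y": -0.1,"z": 14.6,"gripper": 20},{"ax": 0,"ay": 0,"az": 0,"x": -0.15,"y": -0.1,"z": 14.6,"gripper": 20},{"ax": 0,"ay": 0,"az": 0,"x": -0.15,"y": -0.1,"z": 14.6,"gripper": 20},{"ax": 0,"ay": 0,"az": 0,"x": -0.15,"y": -0.1,"z": 14.6,"gripper": 20},{"ax": 0,"ay": 0,"az": 0,"x": -0.15,"y": -0.1,"z": 14.6,"gripper": 20},{"ax": 0,"ay": 0,"az": 0,"x": -0.15,"y": -0.1,"z": 14.6,"gripper": 20},{"ax": 0,"ay": 0,"az": 0,"x": -0.15,"y": -0.1,"z": 14.6,"gripper": 20},{"ax": 0,"ay": 0,"az": 0,"x": -0.15,"y": -0.1,"z": 14.6,"gripper": 20}]' --squeeze 80

```text
clock: 13.33
tool_pos: [0.4555, 0.034, 0.007]
tcp_rot: [[-0.269, 0.963, 0.002], [0.963, 0.269, -0.001], [-0.002, 0.002, -1.0]]
ft_force: [-0.9, -0.1, 7.0]
finger_gap: 0.0385
grasp_force: 82.1
```

```bash
python3 -c "
from mv import *
s=st(); off=.02-s['tool_pos'][2]; print(off); inc(*ring_pose(-.03,off=off))"
```

```text
t 13.33 pos [0.4555 0.034  0.007 ] F [-0.93 -0.08  6.96] T [0.01 0.3  0.02] gap 0.0385 grip 82.1 q [-0.15  0.13  2.23 -0.    0.77 -0.42]
0.013006196924030176
x -26.42 y 3.13 z -20.50 ax -7.69 ay 29.38 az 29.20  rows 9
```

```bash
python3 -c "
from mv import *
inc(*ring_pose(-.06))"
```

```text
x -24.16 y 4.43 z -21.98 ax -7.69 ay 29.38 az 29.20  rows 8
```

Request:
arm_command --increments '[{"ax": 0,"ay": 0,"az": 0,"x": 0,"y": 0,"z": -4,"gripper": 20},{"ax": 0,"ay": 0,"az": 0,"x": 0,"y": 0,"z": -8,"gripper": 20},{"ax": 0,"ay": 0,"az": 0,"x": 0,"y": 0,"z": -12,"gripper": 20},{"ax": 0,"ay": 0,"az": 0,"x": 0,"y": 0,"z": -16,"gripper": 20},{"ax": 0,"ay": 0,"az": 0,"x": 0,"y": 0,"z": -20,"gripper": 20},{"ax": -7.7,"ay": 29.4,"az": 29.2,"x": -24.2,"y": 4.4,"z": -22,"gripper": 20},{"ax": -7.7,"ay": 29.4,"az": 29.2,"x": -24.2,"y": 4.4,"z": -22,"gripper": 20},{"ax": -7.7,"ay": 29.4,"az": 29.2,"x": -24.2,"y": 4.4,"z": -22,"gripper": 20},{"ax": -7.7,"ay": 29.4,"az": 29.2,"x": -24.2,"y": 4.4,"z": -22,"gripper": 20},{"ax": -7.7,"ay": 29.4,"az": 29.2,"x": -24.2,"y": 4.4,"z": -22,"gripper": 20},{"ax": -7.7,"ay": 29.4,"az": 29.2,"x": -24.2,"y": 4.4,"z": -22,"gripper": 20},{"ax": -7.7,"ay": 29.4,"az": 29.2,"x": -24.2,"y": 4.4,"z": -22,"gripper": 20},{"ax": -7.7,"ay": 29.4,"az": 29.2,"x": -24.2,"y": 4.4,"z": -22,"gripper": 20},{"ax": -7.7,"ay": 29.4,"az": 29.2,"x": -24.2,"y": 4.4,"z": -22,"gripper": 20},{"ax": -7.7,"ay": 29.4,"az": 29.2,"x": -24.2,"y": 4.4,"z": -22,"gripper": 20},{"ax": -7.7,"ay": 29.4,"az": 29.2,"x": -24.2,"y": 4.4,"z": -22,"gripper": 20},{"ax": -7.7,"ay": 29.4,"az": 29.2,"x": -24.2,"y": 4.4,"z": -22,"gripper": 20}]'

```text
clock: 14.75
tool_pos: [0.5614, -0.1853, 0.2257]
tcp_rot: [[0.213, 0.97, 0.121], [0.84, -0.244, 0.485], [0.499, -0.002, -0.866]]
ft_force: [-0.2, -0.4, -4.6]
finger_gap: 0.0384
grasp_force: 83.5
```

```bash
python3 -c "
from mv import *
st(); inc(*ring_pose(-.015)); R=ring_pose(0)[1]; print('true good pose offset', R.T@(np.array([.5373,-.285,.1683])-ring_pose(.057)[0])*100)"
```

```text
t 14.75 pos [ 0.5614 -0.1853  0.2257] F [-0.22 -0.43 -4.61] T [-0.58  0.15  0.01] gap 0.0384 grip 83.5 q [-0.69  0.19  1.77  0.47  1.44 -0.56]
x -4.50 y 0.13 z -0.18 ax -0.15 ay 0.04 az 0.06  rows 2
true good pose offset [-0.04570971 -0.01997811  0.02347663]
```

Request:
arm_command --increments '[{"ax": -0.1,"ay": 0,"az": 0,"x": -1.5,"y": 0.1,"z": -0.15,"gripper": 20},{"ax": -0.1,"ay": 0,"az": 0,"x": -3.2,"y": 0.1,"z": -0.15,"gripper": 20},{"ax": -0.1,"ay": 0,"az": 0,"x": -4.2,"y": 0.1,"z": -0.15,"gripper": 20},{"ax": -0.1,"ay": 0,"az": 0,"x": -4.5,"y": 0.1,"z": -0.15,"gripper": 20},{"ax": -0.1,"ay": 0,"az": 0,"x": -4.5,"y": 0.1,"z": -0.15,"gripper": 20},{"ax": -0.1,"ay": 0,"az": 0,"x": -4.5,"y": 0.1,"z": -0.15,"gripper": 20}]'

```text
clock: 15.25
tool_pos: [0.5525, -0.2259, 0.2035]
tcp_rot: [[0.216, 0.969, 0.123], [0.838, -0.248, 0.486], [0.501, -0.002, -0.865]]
ft_force: [-0.1, 0.5, -4.8]
finger_gap: 0.0384
grasp_force: 83.5
```

```bash
python3 -c "
from mv import *
st(); inc(*ring_pose(-.003))"
```

```text
t 15.25 pos [ 0.5525 -0.2259  0.2035] F [-0.12  0.47 -4.83] T [-0.6   0.17 -0.04] gap 0.0384 grip 83.5 q [-0.75  0.24  1.75  0.46  1.44 -0.63]
x -1.00 y 0.01 z -0.03 ax -0.04 ay -0.06 az -0.14  rows 1
```

Aligned. Advance slowly, 8 mm then in small steps.

Request:
arm_command --increments '[{"ax": 0,"ay": 0,"az": 0,"x": -0.3,"y": 0,"z": 0,"gripper": 20},{"ax": 0,"ay": 0,"az": 0,"x": -0.6,"y": 0,"z": 0,"gripper": 20},{"ax": 0,"ay": 0,"az": 0,"x": -0.8,"y": 0,"z": 0,"gripper": 20},{"ax": 0,"ay": 0,"az": 0,"x": -0.9,"y": 0,"z": 0,"gripper": 20},{"ax": 0,"ay": 0,"az": 0,"x": -1.0,"y": 0,"z": 0,"gripper": 20},{"ax": 0,"ay": 0,"az": 0,"x": -1.1,"y": 0,"z": 0,"gripper": 20}]'

```text
clock: 15.75
tool_pos: [0.5504, -0.2349, 0.1984]
tcp_rot: [[0.215, 0.969, 0.123], [0.839, -0.247, 0.485], [0.5, -0.001, -0.866]]
ft_force: [-0.0, 0.7, -4.4]
finger_gap: 0.0381
grasp_force: 83.5
```

```bash
python3 -c "
from mv import *
st(); inc(*ring_pose(-.003))"
```

```text
t 15.75 pos [ 0.5504 -0.2349  0.1984] F [-0.    0.73 -4.41] T [-0.6   0.12 -0.01] gap 0.0381 grip 83.5 q [-0.76  0.25  1.75  0.46  1.44 -0.64]
x 0.06 y -0.01 z -0.00 ax -0.02 ay -0.01 az -0.07  rows 1
```

Request:
arm_command --increments '[{"ax": 0,"ay": 0,"az": 0,"x": -0.1,"y": 0,"z": 0,"gripper": 20},{"ax": 0,"ay": 0,"az": 0,"x": -0.2,"y": 0,"z": 0,"gripper": 20},{"ax": 0,"ay": 0,"az": 0,"x": -0.3,"y": 0,"z": 0,"gripper": 20},{"ax": 0,"ay": 0,"az": 0,"x": -0.35,"y": 0,"z": 0,"gripper": 20}]'

```text
clock: 16.08
tool_pos: [0.5495, -0.2379, 0.1965]
tcp_rot: [[0.215, 0.969, 0.123], [0.839, -0.247, 0.485], [0.5, -0.001, -0.866]]
ft_force: [0.0, -0.1, -5.3]
finger_gap: 0.0384
grasp_force: 83.5
```

```bash
python3 -c "
from mv import *
st(); inc(*ring_pose(-.0))"
```

```text
t 16.08 pos [ 0.5495 -0.2379  0.1965] F [ 0.02 -0.08 -5.33] T [-0.58  0.15  0.05] gap 0.0384 grip 83.5 q [-0.77  0.25  1.75  0.45  1.44 -0.65]
x 0.12 y -0.00 z -0.01 ax -0.03 ay -0.01 az -0.08  rows 1
```

Request:
arm_command --increments '[{"ax": 0,"ay": 0,"az": 0,"x": -0.1,"y": 0,"z": 0,"gripper": 20},{"ax": 0,"ay": 0,"az": 0,"x": -0.2,"y": 0,"z": 0,"gripper": 20},{"ax": 0,"ay": 0,"az": 0,"x": -0.25,"y": 0,"z": 0,"gripper": 20}]'

```text
clock: 16.33
tool_pos: [0.549, -0.24, 0.1953]
tcp_rot: [[0.215, 0.969, 0.123], [0.839, -0.248, 0.485], [0.5, -0.001, -0.866]]
ft_force: [-0.1, -1.1, -4.6]
finger_gap: 0.0382
grasp_force: 83.5
```

```bash
python3 -c "
from mv import *
st(); inc(*ring_pose(-.0))"
```

```text
t 16.33 pos [ 0.549  -0.24    0.1953] F [-0.1  -1.06 -4.63] T [-0.59  0.13 -0.01] gap 0.0382 grip 83.5 q [-0.77  0.26  1.75  0.45  1.43 -0.65]
x 0.37 y -0.00 z -0.01 ax -0.03 ay -0.01 az -0.08  rows 1
```

Request:
arm_command --increments '[{"ax": 0,"ay": 0,"az": 0,"x": -0.1,"y": 0,"z": 0,"gripper": 20},{"ax": 0,"ay": 0,"az": 0,"x": -0.2,"y": 0,"z": 0,"gripper": 20},{"ax": 0,"ay": 0,"az": 0,"x": -0.2,"y": 0,"z": 0,"gripper": 20}]'

```text
clock: 16.58
tool_pos: [0.5485, -0.2417, 0.1942]
tcp_rot: [[0.215, 0.969, 0.123], [0.839, -0.248, 0.485], [0.5, -0.001, -0.866]]
ft_force: [-1.2, 0.5, -4.8]
finger_gap: 0.0383
grasp_force: 83.5
```

```bash
python3 -c "
from mv import *
st(); inc(*ring_pose(-.0))"
```

```text
t 16.58 pos [ 0.5485 -0.2417  0.1942] F [-1.2   0.5  -4.78] T [-0.57  0.14 -0.02] gap 0.0383 grip 83.5 q [-0.77  0.26  1.75  0.45  1.43 -0.65]
x 0.58 y -0.00 z -0.01 ax -0.03 ay -0.01 az -0.09  rows 1
```

Request:
arm_command --increments '[{"ax": 0,"ay": 0,"az": 0,"x": -0.1,"y": 0,"z": 0,"gripper": 20},{"ax": 0,"ay": 0,"az": 0,"x": -0.2,"y": 0,"z": 0,"gripper": 20},{"ax": 0,"ay": 0,"az": 0,"x": -0.2,"y": 0,"z": 0,"gripper": 20}]'

```text
clock: 16.83
tool_pos: [0.5485, -0.2427, 0.194]
tcp_rot: [[0.214, 0.969, 0.123], [0.838, -0.247, 0.486], [0.502, -0.001, -0.865]]
ft_force: [0.1, 2.5, -2.8]
finger_gap: 0.0384
grasp_force: 83.6
```

```bash
python3 -c "
from mv import *
st(); inc(*ring_pose(-.0))"
```

```text
t 16.83 pos [ 0.5485 -0.2427  0.194 ] F [ 0.13  2.51 -2.81] T [-0.08  0.12 -0.03] gap 0.0384 grip 83.6 q [-0.77  0.26  1.74  0.45  1.44 -0.65]
x 0.68 y -0.02 z 0.02 ax -0.02 ay -0.11 az -0.05  rows 1
```

Request:
arm_command --increments '[{"ax": 0,"ay": 0,"az": 0,"x": -0.1,"y": 0,"z": 0,"gripper": 20},{"ax": 0,"ay": 0,"az": 0,"x": -0.1,"y": 0,"z": 0,"gripper": 20},{"ax": 0,"ay": 0,"az": 0,"x": -0.1,"y": 0,"z": 0,"gripper": 20}]'

```text
clock: 17.08
tool_pos: [0.5485, -0.2431, 0.194]
tcp_rot: [[0.214, 0.969, 0.124], [0.838, -0.247, 0.487], [0.502, -0.0, -0.865]]
ft_force: [1.0, 5.3, -1.1]
finger_gap: 0.0386
grasp_force: 83.6
```

```bash
python3 -c "
from mv import *
st(); inc(*ring_pose(-.0))"
```

```text
t 17.08 pos [ 0.5485 -0.2431  0.194 ] F [ 0.99  5.31 -1.05] T [ 0.48 -0.02 -0.04] gap 0.0386 grip 83.6 q [-0.77  0.26  1.74  0.45  1.44 -0.65]
x 0.70 y -0.03 z 0.03 ax -0.01 ay -0.16 az -0.03  rows 1
```

It stopped at the mouth with about 7 N of light pressure, on the same line along which the first slid freely. It's a reject. Check the bin estimate and compute the carry.

Run:
```python
from h import *; from mv import *
d=pickle.load(open("d0.pkl","rb")); S,D=d["scene"],d["side"]
rd=lambda h:((h[...,0]<=6)|(h[...,0]>=172))&(h[...,1]>110)
fill=lambda m:cv2.morphologyEx(m,cv2.MORPH_CLOSE,np.ones((5,5)))
m=fill(comp(rd(hsv(S)),(210,305))); m2=fill(comp(rd(hsv(D)),(430,300)))
for o in([(S,m)],[(D,m2)]):
    ys,xs=np.nonzero(o[0][1]); print(xs.min(),xs.max(),ys.min(),ys.max(),fit(o,binm,[.70,-.156,0],[.01,.01,.05]))
inc([.70,-.108,.2],tool(-np.pi/2))
```

```text
156 261 258 351 (array([ 0.69866925, -0.15609418, -0.00852368]), np.float64(367.8710132078482), np.float64(5675.0))
387 486 266 350 (array([ 0.70376401, -0.14646754,  0.00120813]), np.float64(916.5955131141229), np.float64(5337.0))
x 14.86 y 11.35 z 7.93 ax 3.74 ay -30.01 az -13.97  rows 5
```

Request:
arm_command --increments '[{"ax": 0,"ay": 0,"az": 0,"x": 3,"y": 0,"z": 0,"gripper": 20},{"ax": 0,"ay": 0,"az": 0,"x": 6,"y": 0,"z": 0,"gripper": 20},{"ax": 0,"ay": 0,"az": 0,"x": 9,"y": 0,"z": 0,"gripper": 20},{"ax": 0,"ay": 0,"az": 0,"x": 12,"y": 0,"z": 0,"gripper": 20},{"ax": 3.7,"ay": -30,"az": -14,"x": 15,"y": 11.3,"z": 8,"gripper": 20},{"ax": 3.7,"ay": -30,"az": -14,"x": 15,"y": 11.3,"z": 8,"gripper": 20},{"ax": 3.7,"ay": -30,"az": -14,"x": 15,"y": 11.3,"z": 8,"gripper": 20},{"ax": 3.7,"ay": -30,"az": -14,"x": 15,"y": 11.3,"z": 8,"gripper": 20},{"ax": 3.7,"ay": -30,"az": -14,"x": 15,"y": 11.3,"z": 8,"gripper": 20},{"ax": 3.7,"ay": -30,"az": -14,"x": 15,"y": 11.3,"z": 8,"gripper": 20},{"ax": 3.7,"ay": -30,"az": -14,"x": 15,"y": 11.3,"z": 8,"gripper": 20},{"ax": 3.7,"ay": -30,"az": -14,"x": 15,"y": 11.3,"z": 8,"gripper": 20},{"ax": 3.7,"ay": -30,"az": -14,"x": 15,"y": 11.3,"z": 8,"gripper": 20}]'

```text
clock: 18.17
tool_pos: [0.6989, -0.1092, 0.1987]
tcp_rot: [[0.003, 1.0, -0.0], [1.0, -0.003, -0.002], [-0.002, -0.0, -1.0]]
ft_force: [-0.8, -0.6, -4.7]
finger_gap: 0.0383
grasp_force: 83.5
```

Run:
```python
from h import *; from mv import *
from workcell import optics
st(); W=optics.get_image("wrist")
# visible back (+y) edge and side edges of the red bin in the wrist view
h=hsv(W); m=((h[...,0]<=6)|(h[...,0]>=172))&(h[...,1]>110); m[250:]=0; ys,xs=np.nonzero(m); print(xs.min(),xs.max(),ys.min(),ys.max())
print(proj(W,[[.70+a,-.153+b,.065] for a,b in((-.07,.0925),(.07,.0925))]))
for y in range(ys.min(),250,15): q=np.nonzero(m[y])[0]; print(y,q.min() if len(q) else None,q.max() if len(q) else None,end="; ")
inc([.70,-.1055,.06],tool(-np.pi/2))
```

```text
t 18.17 pos [ 0.6989 -0.1092  0.1987] F [-0.84 -0.61 -4.72] T [-0.    0.02 -0.  ] gap 0.0383 grip 83.5 q [-0.3   0.38  1.52 -0.    1.24 -0.29]
232 413 170 249
[[233.53313449 170.60871301]
 [410.50772407 170.04169626]]
170 369 381; 185 232 412; 200 233 411; 215 234 410; 230 235 409; 245 236 408; x 0.40 y 0.10 z 13.89 ax 0.00 ay 0.11 az -0.18  rows 4
```

The bin edges project at columns 233–411 and row 170, matching the estimate. Lower the coupler in.

Request:
arm_command --increments '[{"ax": 0,"ay": 0,"az": 0,"x": 0.4,"y": 0.1,"z": 4,"gripper": 20},{"ax": 0,"ay": 0,"az": 0,"x": 0.4,"y": 0.1,"z": 8,"gripper": 20},{"ax": 0,"ay": 0,"az": 0,"x": 0.4,"y": 0.1,"z": 12,"gripper": 20},{"ax": 0,"ay": 0,"az": 0,"x": 0.4,"y": 0.1,"z": 15,"gripper": 20},{"ax": 0,"ay": 0,"az": 0,"x": 0.4,"y": 0.1,"z": 17,"gripper": 20},{"ax": 0,"ay": 0,"az": 0,"x": 0.4,"y": 0.1,"z": 18,"gripper": 20},{"ax": 0,"ay": 0,"az": 0,"x": 0.4,"y": 0.1,"z": 18.4,"gripper": 20},{"ax": 0,"ay": 0,"az": 0,"x": 0.4,"y": 0.1,"z": 18.4,"gripper": 20}]'

```text
clock: 18.88
tool_pos: [0.7004, -0.1049, 0.0146]
tcp_rot: [[0.002, 1.0, -0.0], [1.0, -0.002, -0.002], [-0.002, -0.0, -1.0]]
ft_force: [0.4, -0.4, -4.3]
finger_gap: 0.0383
grasp_force: 83.4
```

```bash
python3 -c "
from mv import *
st()"
```

```text
t 18.88 pos [ 0.7004 -0.1049  0.0146] F [ 0.41 -0.38 -4.32] T [ 0.06 -0.02 -0.03] gap 0.0383 grip 83.4 q [-0.29  0.58  1.6  -0.    0.96 -0.29]
```

Request:
arm_command --increments '[{"ax": 0,"ay": 0,"az": 0,"x": 0,"y": 0,"z": 0.3,"gripper": 20},{"ax": 0,"ay": 0,"az": 0,"x": 0,"y": 0,"z": 0.3,"gripper": 65},{"ax": 0,"ay": 0,"az": 0,"x": 0,"y": 0,"z": 0.3,"gripper": 65},{"ax": 0,"ay": 0,"az": 0,"x": 0,"y": 0,"z": 0.3,"gripper": 65},{"ax": 0,"ay": 0,"az": 0,"x": 0,"y": 0,"z": 0.3,"gripper": 65},{"ax": 0,"ay": 0,"az": 0,"x": 0,"y": 0,"z": -2,"gripper": 65},{"ax": 0,"ay": 0,"az": 0,"x": 0,"y": 0,"z": -6,"gripper": 65},{"ax": 0,"ay": 0,"az": 0,"x": 0,"y": 0,"z": -10,"gripper": 65},{"ax": 0,"ay": 0,"az": 0,"x": 0,"y": 0,"z": -14,"gripper": 65},{"ax": 0,"ay": 0,"az": 0,"x": 0,"y": 0,"z": -18,"gripper": 65},{"ax": 0,"ay": 0,"az": 0,"x": -10,"y": 0,"z": -20,"gripper": 65},{"ax": 0,"ay": 0,"az": 0,"x": -10,"y": 0,"z": -20,"gripper": 65},{"ax": 0,"ay": 0,"az": 0,"x": -10,"y": 0,"z": -20,"gripper": 65},{"ax": 0,"ay": 0,"az": 0,"x": -10,"y": 0,"z": -20,"gripper": 65}]'

```text
clock: 20.05
tool_pos: [0.7008, -0.2083, 0.2175]
tcp_rot: [[0.005, 1.0, 0.003], [1.0, -0.005, -0.006], [-0.006, 0.004, -1.0]]
ft_force: [-0.2, 1.3, 0.3]
finger_gap: 0.056
grasp_force: 0.0
```

Run:
```python
from h import *; from mv import *
from workcell import optics
st(); W=optics.get_image("wrist"); S=optics.get_image("scene"); D=optics.get_image("side"); pickle.dump((W,S,D),open("d9.pkl","wb"))
h=hsv(W); m=(h[...,0]>=8)&(h[...,0]<=24)&(h[...,1]>70)
hub=np.array([.70,-.107,.024]); u=proj(W,[hub+[0,0,.02],hub+[0,-.07,.018],hub+[0,-.1175,0]]); print(u.round())
for x,v in u.astype(int): print(h[v,x] if v<480 else None)
# seated coupler in the scene view: hue-separated brass/copper, fit with height free
for n,I in(("scene",S),("side",D)):
    hh=hsv(I); c=np.array([[.3942,.3413,.068],[.395,.27,.063]]); print(n,[hh[int(v),int(x)].tolist() for x,v in proj(I,c)])
hh=hsv(S)
sp=(hh[...,0]>=3)&(hh[...,0]<=15)&(hh[...,1]>70); u=proj(S,[[.395,.27,.06]])[0].astype(int); print(u); m=comp(sp,u); ys,xs=np.nonzero(m)
print("copper centroid",xs.mean(),ys.mean(),m.sum()," expected",proj(S,[[.3942-.0015,.3413-.07,.048+.006]]))
print("expected axis ends",proj(S,[[.394,.3188,.063],[.392,.224,.063]]),"obs",(xs.min(),ys[xs.argmin()]),(xs.max(),ys[xs.argmax()]))
```

```text
t 20.05 pos [ 0.7008 -0.2083  0.2175] F [-0.21  1.33  0.26] T [-0.01  0.03 -0.02] gap 0.0560 grip 0.0 q [-0.43  0.42  1.44 -0.    1.28 -0.42]
[[319. 105.]
 [319. 186.]
 [319. 231.]]
[ 20 145 230]
[  9 142 133]
[  1 175 149]
scene [[18, 158, 197], [10, 153, 190]]
side [[19, 162, 206], [10, 157, 197]]
[437 277]
copper centroid 438.5213358070501 278.443413729128 539.0  expected [[438.40602222 277.89069628]]
expected axis ends [[457.91969681 285.63775751]
 [420.51014404 266.76726729]] obs (np.int64(419), np.int64(275)) (np.int64(458), np.int64(281))
```

```bash
python3 -c "
from workcell import workorder
print(workorder.hand_in())"
```

```text
the job is handed in; nothing more can be done
None
```

The job is handed in, verdict not shown: the first coupler slid through the gauge and lies in the foam cut-out, and the second stopped at the mouth under about 7 N and lies in the red bin, both placements checked in the camera images.

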